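# Fit a set collar on the flat of a drive shaft and hold it against its spring

### The arm

A 6-joint arm with a two-finger parallel gripper is mounted at the origin on a cart in front of the work surface, level with it; the furniture and walls round the work are solid. World frame = base frame: x ahead of the robot, y to its left, z up, the work surface at z = 0. Lengths are in m, angles in rad, forces in N, time in s.
With the tool pointing down it reaches from about 0.35 to 0.975 m from the base axis. Payload 4.9 kg.
Tool frame: the origin (TCP) lies at the very end of the fingers, on their centre line; the grasp point (between the pads) lies 19 mm behind it; z points along the fingers, x is the direction in which the jaws open and shut, and the axes are right-handed (so a half turn about z gives the same grasp; the last joint's range is limited). The gripper opens to 85 mm and grips with 20 to 120 N. Pads are 22 mm wide; open, the fingers measure 114 mm over their backs; the gripper's body (76 mm by 85 mm) begins 54 mm behind the grasp point. The pads swing forward as they close: fully open they stand 13 mm farther back than shut.
Start: joints at [1.118, 0.053, 1.613, -0, 1.476, -0.119], TCP at [0.205, 0.59, 0.231] pointing down, gripper open.
Joint ranges: [-3.01, 3.01], [-1.01, 2.22], [0.06, 2.58], [-1.02, 4.17], [0.09, 2.62], [-3.14, 3.14]. Speed limits (rad/s): [2.57, 2.57, 3.14, 3.14, 3.14, 3.14].

### API

Orientations are given as a unit quaternion [w, x, y, z].
In Python, from plant import * gives the robot as it stands.
- The arm moves only by the shell command python3 -m inch 'ROWS'. ROWS is text: rows parted by semicolons, each of 7 numbers parted by spaces: the shift along the tool's x, y, z in m, then the turn, a rotation vector about the tool's x, y, z in rad, then the closure, from 0 (fully open) to 1 (shut). A call has 1 to 10 rows; each row shifts and turns the commanded pose from where the row before left it, along the tool's axes as they then stand; what a row does not reach is not made up. A row lasts 1/12 s, in which the tool goes at most 41.7 mm and 7.16 degrees, less where a joint would pass 70% of its speed; a pose out of reach is approached as far as the arm can. A call with a gripper value outside its range is refused whole. The fingers move at their own pace and stop on an object; the grip force is fixed at half the most. Time passes only in rows, so rows that do not move let the fingers close. It gives the time, the measured TCP pose, the force and the opening at its end, in the units of the state.
- state(): the state, without advancing time (a new reading comes with each control period).
- grab_frame(name): name is "scene" or "top" or "wrist"; returns the picture (400x640x3 uint8, blue, green, red); there is no depth.
- camera_info(name): a dict with "vertical_fov" (degrees; the focal length in pixels is half the picture's height over the tangent of half this angle, whatever the lens; pixels are square), "cx", "cy" (the principal point, pixels), "origin" and "rotation" of the camera in the world. Camera axes: x right, y down, z forward; pixel columns grow to the right and rows downward; lengths in m; the calibration is good to about 2 mm. The wrist camera is an equidistant fisheye: a pixel r from the principal point sees the ray r / f radians off the axis. A picture is of the moment at which its call begins: read the wrist's pose just before it. camera_info takes no time and is no camera call; for the wrist camera it gives the pose at the moment of the call.
- job_done(): hands the job in, once; it reports no verdict.
The state is a dict: "time": time; "joint_pos": joint angles; "joint_vel": joint speeds; "joint_efforts": joint torques, N m; "tool_pos": TCP position; "tool_rot": TCP orientation; "contact_force": force on the tool from outside, world axes, zero at the start; "ft_torque": the same for the moment, N m; "gripper_width": opening from 0.0 (shut) to 1.0 (fully open).
Only numpy, scipy, OpenCV 4.12 (cv2) and the standard library are available. Lean on these libraries where they do the work, as an engineer would, in place of code of your own. Each camera call takes 0.05 s, during which the arm holds its last target.

### The job

Lever up the guard hood of the sample-divider drive with the screwdriver blade in the slot at its front edge, swing the hood right back and lay the screwdriver down on the bench. Feel with the fingers for the flat on the upright shaft, turn the shaft until the flat faces the front of the drive, then slip the steel set collar over it with its set-screw on the flat, without forcing it, and press it down until the spring-loaded sleeve below has gone down about half of its stroke. Finish holding the collar there, gripped and pressed down with its set-screw facing the front so that a colleague can tighten it; do not let go, and leave the tin, the tape roll and the brush where they are.

Things in the scene. Friction and masses are not known exactly. Their poses are not given: they have to be found in the camera images.
- drive: Grey drive unit of a sample divider, fixed on the bench. Origin at bench height under the vertical shaft axis; x from its front (towards the robot, -x) to its back, y to its left, z up. Casting 50 mm high, x -78 to +78, y -70 to +135 mm; a fixed knob 16 mm high on the strip left of y +75. On its top, round the axis, a boss of 24 mm radius up to 58 mm above the bench.
- shaft_end (a point): On the axis at the top of the upright steel shaft, 94 mm above the bench; axes as the drive's. Shaft 20 mm in diameter, end chamfer 1.5 mm; visible from 68 mm up.
- flat_height (a point): On the shaft axis, 80 mm above the bench, axes as the drive's. One flat, 5 mm from the axis and 17 mm wide, runs along the whole shaft: 15 mm across it, 20 mm elsewhere. Its angle is not reported: at first it faces 51 to 86 degrees to the right of the front (from the drive's -x towards -y). The shaft turns endlessly with slight drag (0.05 N m) and stays where left.
- cover (a joint): Angle of the guard hood, rad: 0 closed, 1.85 fully back. White hood over the shaft, hollow, open below: 145 mm deep, 134 wide, 58 high, walls 3.5 mm, rim 52 mm above the bench. Hinge line along the drive's y at x = +77.5 mm, 52 mm above the bench; the front edge (x -67.5) rises. Stiff friction hinge: stays where it is left; about 2 N lifts the front edge.
- pry_slot (a point): Middle of the pry slot in the front wall of the closed hood (fixed to the drive, axes as the drive's, 56.5 mm above the bench): 18 mm wide (y), 13 mm high. Its sill is the casting's top, its upper edge the hood. It leads through the 3.5 mm wall along +x into the hollow hood; the shaft stands 68 mm behind it.
- screwdriver: Screwdriver, 206 mm long, about 80 g, lying on the bench. Origin at its middle, bench height; y along the tool: handle 25 mm in diameter from y +3 to +103 mm, round steel blade 6 mm in diameter from y +3 to the tip at y -100 mm; its axis is 12 mm above the bench. At the start the tip points away from the robot, within 30 degrees.
- collar: Steel set collar flat on the bench: ring 40 mm outside, bore 22.4 mm, 16 mm high, about 110 g. Origin: centre of its underside, z up. The set-screw (8 mm thick, 8 mm up) points along its -x, sticks 6 mm out and its tip stands in the bore 6.3 mm from the axis, so it passes the shaft only over the flat (about 15 degrees play). At the start the screw points to the robot within 35 degrees.
- set_screw (a point): Outer end of the collar's set-screw, 26 mm from the collar's axis, 8 mm above its underside.
- sleeve (a joint): How far the spring-loaded bronze sleeve round the shaft is pressed down, m: 0 free, 0.008 at its stop. Ring of 32 mm outside and 23 mm inside diameter, top 68 mm above the bench when free. Takes 3.6 N to start and 0.9 N more per mm (about 7 N at half stroke); springs back when released.
- tin: Bystander: round aluminium tin with lid, 67 mm in diameter, 44 mm high, origin under its centre.
- tape: Bystander: roll of tape lying flat, 103 mm in diameter, 25 mm high, origin under its centre.
- brush: Bystander: flat brush, 206 mm long along its y, 38 mm wide, 13 mm high, origin under its middle.
There are look-alikes about, which are no part of the job. What is meant by the collar is not brown, and is the smaller of those in its own colour.

How it is judged:
On the way, in this order (a step that is already met when the one before it is completed fails the run):
1. the hood has been started open with the screwdriver's blade bearing on it (value of joint cover above 0.15 rad and contact force between screwdriver and drive above 0.2 N), for 0.1 s.
2. the hood is swung right back (value of joint cover above 1.5 rad), for 0.2 s.
3. the screwdriver lies on the bench, out of the fingers (height (world z) of screwdriver below 0.03 m and contact force between the fingers and screwdriver below 0.1 N), for 0.2 s.
At the end, for the whole second after the job is handed in: Collar on the shaft axis (3.5 mm), level (7 deg), set-screw to the drive's front (about 17 deg), gripped with over 3 N, at rest, the sleeve pressed down 2 to 6.5 mm; hood open beyond 1.5 rad (86 deg); screwdriver lying on the bench (value of joint cover above 1.5 rad and height (world z) of screwdriver below 0.03 m and horizontal distance between collar and shaft_end below 0.0035 m and angle between collar's own z axis and vertical below 0.12 rad and value of joint sleeve between 0.002 and 0.0065 m and x of set_screw in the frame of drive below -0.02 m and y of set_screw in the frame of drive between -0.0075 and 0.0075 m and z of collar in the frame of drive below 0.0685 m and contact force between the fingers and collar above 3 N and linear speed of collar below 0.02 m/s); the arm keeps its last pose, push and grip.
It fails at once if the tin, the tape roll or the brush is pushed more than 30 mm (distance of any of tin, tape, brush from where it was at the start of the episode above 0.03 m).
It fails at once if the collar is forced against the drive, its shaft or sleeve with more than 30 N (contact force between collar and drive above 30 N).
It also fails if it takes over 72 s, if anything falls off the work surface, if the arm or the gripper's body presses on something with over 40 N, if the wrist force passes 120 N, or if a joint passes its speed limit or range.

## Working session

There is one attempt and no reset: what is moved stays moved. The work goes in short steps, Python scripts to look and compute and a shell command to move; the robot and the scene stay as the last step left them, time stands still between calls to the robot, and variables do not carry over. Pictures are saved under pics/ and viewed, and the job is handed in when it is done.

```bash
ls; mkdir -p pics; python3 - <<'E'
from plant import *
import cv2
s=state();print(s)
for n in ("scene","top","wrist"):
    i=camera_info(n);print(n,i)
    cv2.imwrite(f"pics/a_{n}.png",grab_frame(n))
E
```

```text
pics
{'time': 0.0, 'joint_pos': array([ 1.11803626e+00,  5.33671927e-02,  1.61430274e+00, -3.90589869e-06,
        1.47601606e+00, -1.18998574e-01]), 'joint_vel': array([ 1.70899271e-03,  9.61275590e-04, -4.72005992e-04,  6.09212576e-04,
        9.34076670e-04,  2.74162566e-05]), 'joint_efforts': array([-1.57846298e-03, -3.93694746e+01, -3.70169842e+01, -3.12824031e-04,
        7.54898036e-03, -2.77726642e-08]), 'tool_pos': array([0.20447113, 0.58993865, 0.2300514 ]), 'tool_rot': array([ 5.03064449e-04,  8.14738440e-01,  5.79827714e-01, -9.17848918e-04]), 'contact_force': array([ 0.41245086, -0.05447367,  0.80542136]), 'ft_torque': array([ 0.01577442, -0.04756329,  0.00697766]), 'gripper_width': 1.001206690787204}
scene {'vertical_fov': 52.05736258476081, 'cx': 325.2897680903271, 'cy': 203.64750179526888, 'origin': array([-0.22384228,  0.41873872,  0.60072647]), 'rotation': array([ 0.25340544, -0.4380086 ,  0.74941237, -0.42698389])}
top {'vertical_fov': 45.897753636077724, 'cx': 317.7305647992915, 'cy': 203.946474257334, 'origin': array([0.39442892, 0.00213884, 1.29960372]), 'rotation': array([ 0.049522  , -0.6994017 ,  0.71169296, -0.04333551])}
wrist {'vertical_fov': 65.70646984690485, 'cx': 317.59563756901997, 'cy': 201.05896960316934, 'origin': array([0.1302903 , 0.61537893, 0.37419737]), 'rotation': array([0.12719554, 0.80479571, 0.57290062, 0.08893844])}
```

View pics/a_top.png

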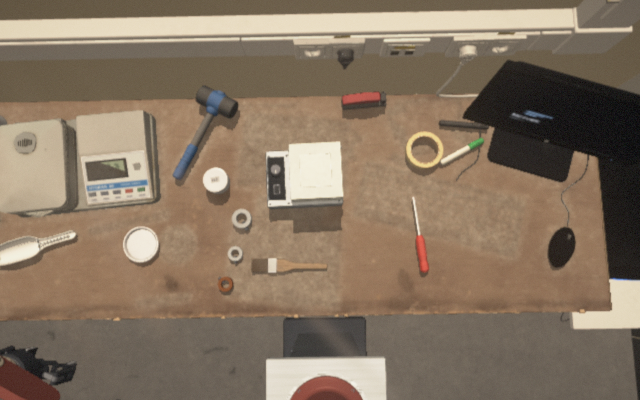

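View pics/a_scene.png

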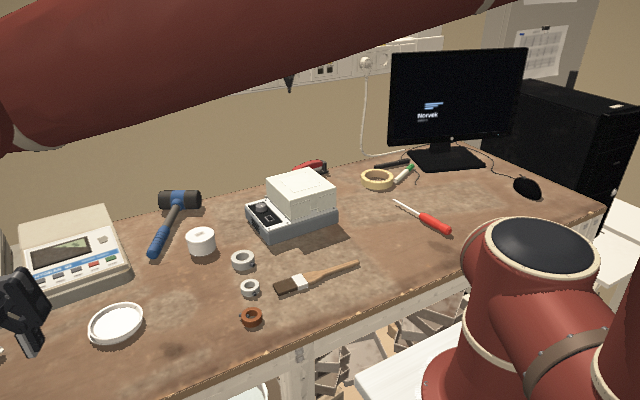

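View pics/a_wrist.png

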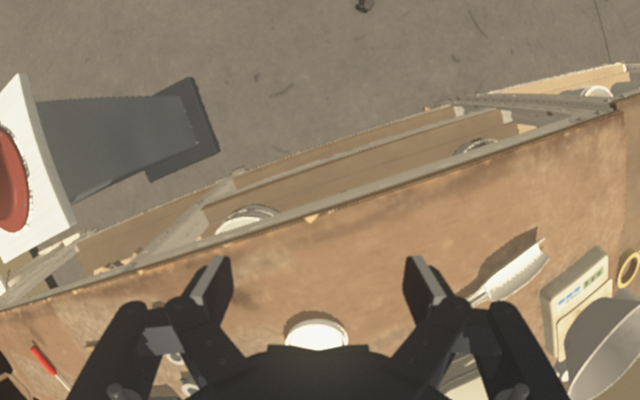

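The top view shows the drive (strip with knob about (277,180), hood about (316,172)) and the screwdriver, handle (422,255), tip (414,198). The small grey collar is at (235,255), with look-alikes at (241,218, larger grey) and (226,285, brown). The tin is at (215,180), the tape at (424,150) and the brush at (290,267).

```bash
cat > h.py <<'E'
import numpy as np, cv2
from scipy.spatial.transform import Rotation as R
from plant import *
def q2R(q): q=np.asarray(q); return R.from_quat([q[1],q[2],q[3],q[0]]).as_matrix()
def f_of(i): return 200/np.tan(np.radians(i['vertical_fov'])/2)
def ray(i,u,v,fish=False):
    f=f_of(i); x=(u-i['cx'])/f; y=(v-i['cy'])/f
    if fish:
        r=np.hypot(x,y); d=np.array([x/r*np.sin(r),y/r*np.sin(r),np.cos(r)]) if r>1e-9 else np.array([0,0,1.])
    else: d=np.array([x,y,1.])
    return q2R(i['rotation'])@d
def onplane(i,u,v,z,fish=False):
    d=ray(i,u,v,fish); o=np.asarray(i['origin']); return o+d*(z-o[2])/d[2]
def proj(i,p,fish=False):
    c=q2R(i['rotation']).T@(np.asarray(p)-i['origin']); f=f_of(i)
    if fish:
        rr=np.hypot(c[0],c[1]); th=np.arctan2(rr,c[2]); return np.array([i['cx']+f*th*c[0]/rr,i['cy']+f*th*c[1]/rr])
    return np.array([i['cx']+f*c[0]/c[2],i['cy']+f*c[1]/c[2]])
def crop(img,x0,x1,y0,y1,k,name):
    c=cv2.resize(img[y0:y1,x0:x1],None,fx=k,fy=k,interpolation=cv2.INTER_CUBIC); cv2.imwrite(name,c)
E
python3 - <<'E'
from h import *
t=cv2.imread("pics/a_top.png");s=cv2.imread("pics/a_scene.png")
crop(t,210,350,130,300,4,"pics/c1.png"); crop(t,380,460,180,290,5,"pics/c2.png"); crop(s,220,370,150,340,4,"pics/c3.png")
i=camera_info("top")
for n,u,v,z in [("tip",414,198,.012),("hend",424,271,.012),("collar",235,254.5,.016),("tin",215,180,.044),("tape",424,150,.025)]: print(n,onplane(i,u,v,z))
E
```

```text
tip [ 0.57641956 -0.25287759  0.012     ]
hend [ 0.3774071  -0.27113033  0.012     ]
collar [0.43018314 0.23826512 0.016     ]
tin [0.63084862 0.2885553  0.044     ]
tape [ 0.70772876 -0.28362309  0.025     ]
```

View pics/c1.png

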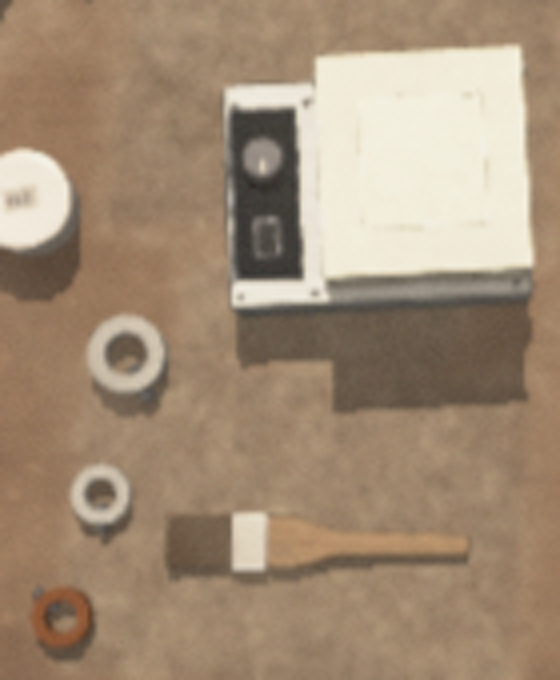

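View pics/c2.png

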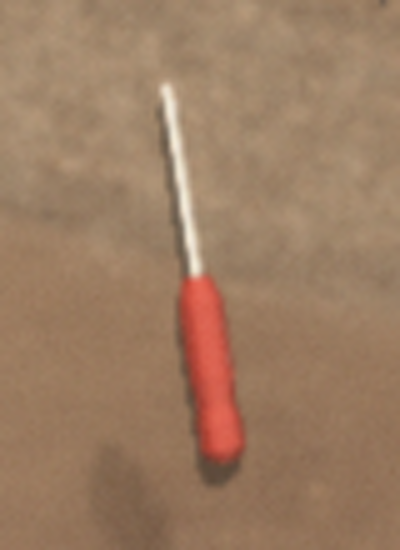

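View pics/c3.png

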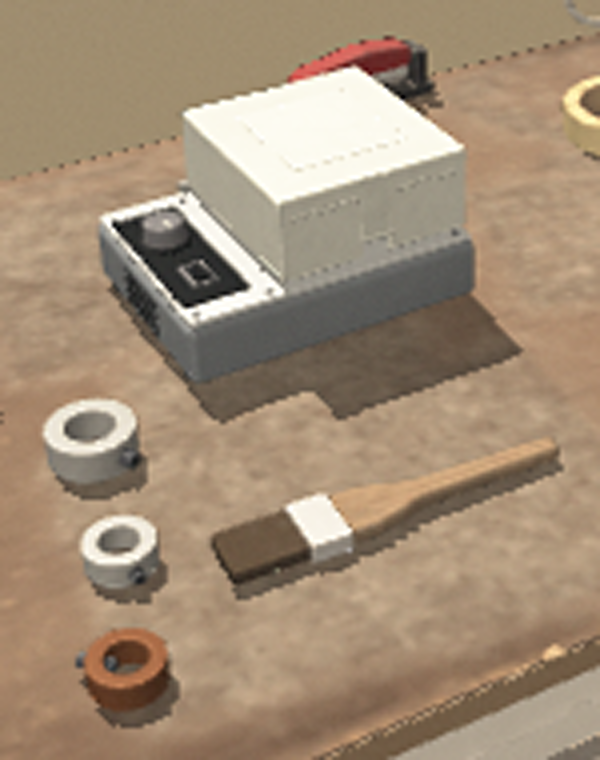

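```bash
python3 - <<'E'
from h import *
from scipy.optimize import least_squares
T=[((-.078,.135,.05),(233,305)),((.078,.135,.05),(225,90)),((-.0675,.067,.11),(327,280)),((-.0675,-.067,.11),(530,268)),((.0775,.067,.11),(316,57)),((.0775,-.067,.11),(522,46))]
S=[((-.078,.135,.05),(195,322)),((.078,.135,.05),(100,222)),((-.078,-.07,.05),(475,240)),((-.078,.135,0),(197,380)),((-.078,-.07,0),(472,290)),((-.0675,.067,.11),(282,205)),((.0775,.067,.11),(185,115)),((-.0675,-.067,.11),(465,150)),((.0775,-.067,.11),(352,68))]
it=camera_info("top");isc=camera_info("scene")
def res(p,sep=False):
    Rz=R.from_rotvec([0,0,p[2]]).as_matrix();o=np.array([p[0],p[1],0]);r=[]
    for L,i,of in ((T,it,(210,130)),(S,isc,(220,150))):
        for P,c in L: r+=list(proj(i,Rz@np.array(P)+o)-((np.array(c)+.5)/4-.5+of))
    return np.array(r)
s=least_squares(res,[.62,.1,0],loss='soft_l1');print(s.x,res(s.x).round(1).reshape(-1,2).tolist())
a,b=np.array(res(s.x)[:12]),0
# collar: screw dir, in both
for n,i,of,c in (("top",it,(210,130),(100,495)),("scene",isc,(220,150),(119,544))):
    u=(np.array(c)+.5)/4-.5+of; print(n,"collar",onplane(i,*u,.016))
for n,i,of,c in (("top",it,(210,130),(105,537)),("scene",isc,(220,150),(140,577))):
    u=(np.array(c)+.5)/4-.5+of; print(n,"screw",onplane(i,*u,.008))
for n,c in (("tip",(166,86)),("neck",(195,277)),("butt",(221,462))):
    u=(np.array(c)+.5)/5-.5+(380,180);print(n,onplane(it,*u,.012))
# scene handle by colour
im=cv2.imread("pics/a_scene.png");hs=cv2.cvtColor(im,cv2.COLOR_BGR2HSV)
m=cv2.inRange(hs,(0,150,120),(8,255,255))|cv2.inRange(hs,(172,150,120),(180,255,255));m[:190]=0;m[:,460:]=0;m[:,:380]=0
ys,xs=np.nonzero(m);print(len(xs),onplane(isc,xs.mean(),ys.mean(),.012))
crop(im,380,460,190,245,8,"pics/c4.png")
E
```

```text
[0.6344242  0.01472985 0.03657777] [[-0.7, 2.0], [-1.0, -1.2], [-0.4, -0.2], [1.4, -0.0], [-0.3, 0.1], [0.0, 0.1], [-0.8, 0.8], [-1.3, -2.3], [1.3, -2.1], [0.3, 3.2], [1.8, 1.5], [-0.4, -1.1], [-0.9, -1.7], [0.8, -1.2], [1.2, -1.3]]
top collar [0.43323198 0.23930129 0.016     ]
scene collar [0.42792739 0.24135402 0.016     ]
top screw [0.40501946 0.23719786 0.008     ]
scene screw [0.40740906 0.23821992 0.008     ]
tip [ 0.57981139 -0.24972961  0.012     ]
neck [ 0.47455733 -0.26095041  0.012     ]
butt [ 0.3747518  -0.27046997  0.012     ]
299 [ 0.40017207 -0.24741297  0.012     ]
```

View pics/c4.png

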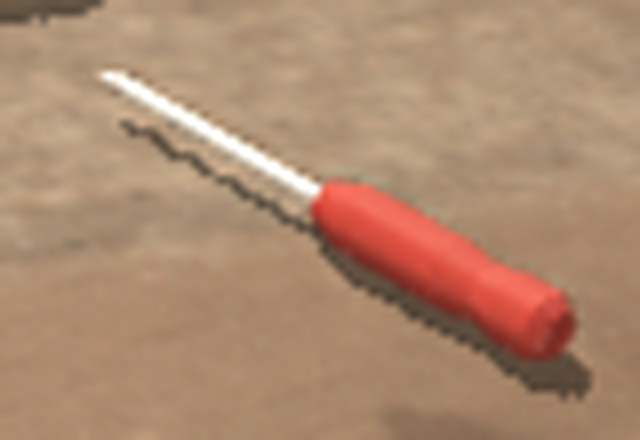

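```bash
python3 - <<'E'
from h import *
isc=camera_info("scene")
for n,c in (("tip",(108,76)),("neck",(316,200)),("butt",(555,330))):
    u=(np.array(c)+.5)/8-.5+(380,190);print(n,u,onplane(isc,*u,.012))
it=camera_info("top")
for n,i in(("top",it),("scene",isc)):
  for p in ((.5798,-.2497,.012),(.4746,-.261,.012),(.3748,-.2705,.012)): print(n,proj(i,p))
E
```

```text
tip [393.0625 199.0625] [ 0.57733958 -0.24916758  0.012     ]
neck [419.0625 214.5625] [ 0.47480331 -0.25854985  0.012     ]
butt [448.9375 230.8125] [ 0.37686098 -0.27296993  0.012     ]
top [412.78939578 196.80429123]
top [418.61755346 234.98399949]
top [423.81034192 271.9817285 ]
scene [392.68904437 198.64954062]
scene [419.81523594 214.35927882]
scene [448.7916025  231.48340546]
```

```bash
cat > go.py <<'E'
import sys
from h import *
# go.py x y z yaw_deg [pitch_deg about jaw axis]: shift in present tool axes, and rotvec to reach down-pointing yaw
x,y,z,yaw=map(float,sys.argv[1:5])
s=state();p=s['tool_pos'];M=q2R(s['tool_rot'])
d=M.T@(np.array([x,y,z])-p)
c=np.radians(yaw);T=np.array([[np.cos(c),np.sin(c),0],[np.sin(c),-np.cos(c),0],[0,0,-1]])
if len(sys.argv)>5: T=T@R.from_rotvec([np.radians(float(sys.argv[5])),0,0]).as_matrix()
rv=R.from_matrix(M.T@T).as_rotvec()
print("t",round(s['time'],2),"pos",p.round(4),"yaw",np.degrees(np.arctan2(M[1,0],M[0,0])).round(2),"tilt",np.degrees(np.arccos(-M[2,2])).round(2))
print("F",s['contact_force'].round(2),"w",round(s['gripper_width'],4),"q",s['joint_pos'].round(2))
print("shift",d.round(4),"rows",(np.linalg.norm(d)/.04).round(1),"rot",rv.round(4),"rows",(np.linalg.norm(rv)/.12).round(1), "shift_after_rot",(T.T@(np.array([x,y,z])-p)).round(4))
E
python3 go.py .42 .2 .23 96
```

```text
t 0.15 pos [0.2046 0.5901 0.2303] yaw 70.87 tilt 0.09
F [ 0.35  0.38 -0.39] w 1.0001 q [ 1.12  0.05  1.61 -0.    1.48 -0.12]
shift [-0.2979  0.3313  0.0008] rows 11.1 rot [-0.0005  0.0015 -0.4386] rows 3.7 shift_after_rot [-4.104e-01  1.735e-01  3.000e-04]
```

```bash
python3 -m inch '-.01 .011 0 0 0 0 0;-.022 .024 0 0 0 0 0;-.026 .028 0 0 0 0 0;-.026 .029 0 0 0 0 0;-.026 .029 0 0 0 0 0;-.026 .029 0 0 0 0 0;-.026 .029 0 0 0 0 0;-.026 .029 0 0 0 0 0;-.026 .029 0 0 0 0 0;-.026 .029 0 0 0 0 0'; python3 go.py .449 -.263 .15 96
```

```text
time: 0.98
tool_pos: [0.3777, 0.2741, 0.2311]
tool_rot: [0.0, 0.815, 0.58, 0.0]
contact_force: [0.3, 0.2, 1.0]
gripper_width: 0.999
t 0.98 pos [0.3777 0.2741 0.2311] yaw 70.88 tilt 0.02
F [0.31 0.25 1.  ] w 0.9989 q [ 0.47 -0.34  1.97 -0.    1.52 -0.77]
shift [-0.4841  0.2433  0.0813] rows 13.7 rot [ 4.000e-04  2.000e-04 -4.385e-01] rows 3.7 shift_after_rot [-0.5416  0.0148  0.0811]
```

```bash
python3 -m inch '-.02 .02 0 0 0 -.1096 0;-.03 .02 0 0 0 -.1096 0;-.035 .015 0 0 0 -.1096 0;-.038 .008 0 0 0 -.1096 0;-.04 0 0 0 0 0 0;-.04 0 0 0 0 0 0;-.04 0 0 0 0 0 0;-.04 0 0 0 0 0 0;-.04 0 0 0 0 0 0;-.04 0 .01 0 0 0 0'; python3 go.py .449 -.263 .08 96
```

```text
time: 1.82
tool_pos: [0.4405, -0.0932, 0.2233]
tool_rot: [0.002, 0.676, 0.737, 0.001]
contact_force: [1.1, 0.1, 0.2]
gripper_width: 0.998
t 1.82 pos [ 0.4405 -0.0932  0.2233] yaw 94.95 tilt 0.27
F [1.11 0.11 0.16] w 0.9977 q [-0.37 -0.39  2.01 -0.    1.51 -2.03]
shift [-0.1695 -0.0068  0.1437] rows 5.6 rot [ 0.004   0.0023 -0.0183] rows 0.2 shift_after_rot [-0.1697 -0.0093  0.1433]
```

```bash
python3 -m inch '-.035 0 .01 0 0 0 0;-.035 0 .02 0 0 0 0;-.035 0 .025 0 0 0 0;-.03 0 .03 0 0 0 0;-.02 0 .03 0 0 0 0;0 0 0 0 0 0 0;0 0 0 0 0 0 0'; python3 go.py .449 -.263 .004 96; python3 - <<'E'
from h import *
i=camera_info("wrist");print(i)
im=grab_frame("wrist");cv2.imwrite("pics/w1.png",im)
print(proj(i,(.449,-.263,.012),True),proj(i,(.579,-.2495,.012),True))
E
```

```text
time: 2.4
tool_pos: [0.4515, -0.2431, 0.1051]
tool_rot: [-0.003, 0.677, 0.736, -0.0]
contact_force: [-0.8, -0.3, 0.5]
gripper_width: 1.001
t 2.4 pos [ 0.4515 -0.2431  0.1051] yaw 94.86 tilt 0.33
F [-0.8  -0.28  0.5 ] w 1.0011 q [-0.64 -0.1   1.98  0.    1.27 -2.29]
shift [-0.02   -0.0037  0.101 ] rows 2.6 rot [-0.0043 -0.0039 -0.02  ] rows 0.2 shift_after_rot [-0.0195 -0.0046  0.1011]
{'vertical_fov': 65.70646984690485, 'cx': 317.59563756901997, 'cy': 201.05896960316934, 'origin': array([ 0.37374008, -0.25094618,  0.2494262 ]), 'rotation': array([0.10235304, 0.66879429, 0.72751905, 0.11381602])}
[293.78200346 199.44343836] [300.66680457 326.11278085]
```

View pics/w1.png

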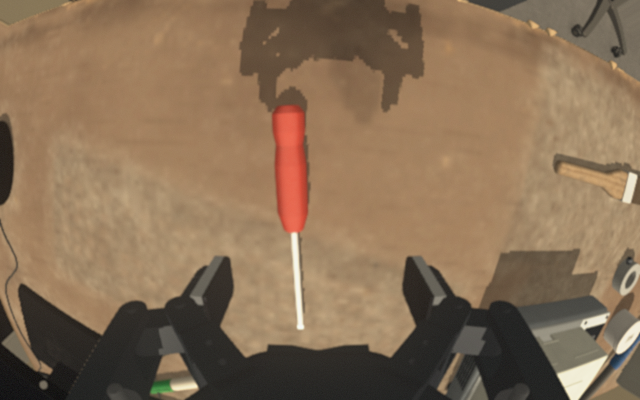

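Wrist view: the screwdriver lies between the fingers, tip at (300,326) and handle at (291,170). Both match the prediction.

```bash
python3 -m inch '-.01 -.002 .02 0 0 -.02 0;-.01 -.002 .03 0 0 0 0;0 0 .03 0 0 0 0.2;0 0 .015 0 0 0 0.3;0 0 0 0 0 0 0.3;0 0 0 0 0 0 .3'; python3 go.py .449 -.263 .004 96
```

```text
time: 2.95
tool_pos: [0.4524, -0.2631, 0.014]
tool_rot: [0.001, 0.668, 0.744, 0.0]
contact_force: [1.2, -0.4, 0.8]
gripper_width: 0.698
t 2.95 pos [ 0.4524 -0.2631  0.014 ] yaw 96.21 tilt 0.08
F [ 1.23 -0.35  0.81] w 0.6981 q [-0.67  0.06  2.    0.    1.08 -2.35]
shift [ 0.0005 -0.0033  0.01  ] rows 0.3 rot [0.001  0.001  0.0036] rows 0.0 shift_after_rot [ 0.0005 -0.0033  0.01  ]
```

```bash
python3 -m inch '0 -.003 .010 0 0 0 0.3;0 0 0 0 0 0 0.6;0 0 0 0 0 0 1;0 0 0 0 0 0 1;0 0 0 0 0 0 1;0 0 0 0 0 0 1;0 0 0 0 0 0 1'; python3 go.py .449 -.263 .08 96
```

```text
time: 3.53
tool_pos: [0.4495, -0.2643, 0.0039]
tool_rot: [0.001, 0.668, 0.744, 0.0]
contact_force: [-1.0, 1.1, 6.8]
gripper_width: 0.267
t 3.53 pos [ 0.4495 -0.2643  0.0039] yaw 96.14 tilt 0.1
F [-1.01  1.14  6.83] w 0.2669 q [-0.67  0.07  2.01  0.    1.06 -2.35]
shift [ 0.0013 -0.0003 -0.0761] rows 1.9 rot [0.0013 0.0011 0.0024] rows 0.0 shift_after_rot [ 0.0014 -0.0004 -0.0761]
```

```bash
python3 -m inch '0 0 -.01 0 0 0 1;0 0 -.025 0 0 0 1;0 0 -.035 0 0 0 1;.02 0 -.02 0 0 0.07 1;.035 0 0 0 0 0 1;.035 0 0 0 0 0 1;.035 0 0 0 0 0 1;.035 0 0 0 0 0 1;.03 0 0 0 0 0 1;.02 0 0 0 0 0 1'; python3 go.py .410 .0067 .08 92.1
```

```text
time: 4.37
tool_pos: [0.4388, -0.0516, 0.0927]
tool_rot: [-0.0, 0.693, 0.721, 0.0]
contact_force: [1.7, 0.5, -0.5]
gripper_width: 0.265
t 4.37 pos [ 0.4388 -0.0516  0.0927] yaw 92.21 tilt 0.04
F [ 1.68  0.45 -0.53] w 0.2645 q [-0.29 -0.28  2.16  0.    1.26 -1.9 ]
shift [ 0.0594 -0.0266  0.0128] rows 1.7 rot [ 0.0001 -0.0006  0.0019] rows 0.0 shift_after_rot [ 0.0593 -0.0267  0.0127]
```

```bash
python3 -m inch '.02 -.012 0 0 0 0 1;.02 -.008 .005 0 0 0 1;.015 -.006 .008 0 0 0 1;0 0 0 0 0 0 1;0 0 0 0 0 0 1'; python3 go.py .410 .0067 .048 92.1; python3 - <<'E'
from h import *
s=state();print(s['tool_pos'])
for n in("wrist","top","scene"):
    i=camera_info(n); im=grab_frame(n); cv2.imwrite(f"pics/b_{n}.png",im)
    tip=s['tool_pos']+q2R(s['tool_rot'])@np.array([0,.128,-.008])
    u=proj(i,tip,n=="wrist");print(n,u,proj(i,[.634-.0675,.0147-.0025,.0565],n=="wrist"))
    x,y=map(int,u)
    crop(im,max(0,x-70),x+70,max(0,y-60),y+60,4,f"pics/bc_{n}.png")
    print(max(0,x-70),max(0,y-60))
E
```

```text
time: 4.78
tool_pos: [0.4109, 0.0003, 0.0794]
tool_rot: [-0.0, 0.693, 0.721, -0.0]
contact_force: [-0.3, -0.4, -0.8]
gripper_width: 0.264
t 4.78 pos [4.109e-01 3.000e-04 7.940e-02] yaw 92.22 tilt 0.03
F [-0.29 -0.35 -0.76] w 0.2643 q [-0.18 -0.35  2.23 -0.    1.26 -1.79]
shift [ 0.0064 -0.0007  0.0314] rows 0.8 rot [-0.0005  0.0003  0.0021] rows 0.0 shift_after_rot [ 0.0064 -0.0007  0.0314]
[4.10947322e-01 3.40109443e-04 7.93760706e-02]
wrist [318.60797968 410.78451318] [325.20316477 399.57927674]
248 350
top [320.19985138 210.00313804] [317.47685515 201.08945949]
250 150
scene [321.93877188 204.80065473] [314.44658034 211.10291359]
251 144
```

View pics/bc_wrist.png

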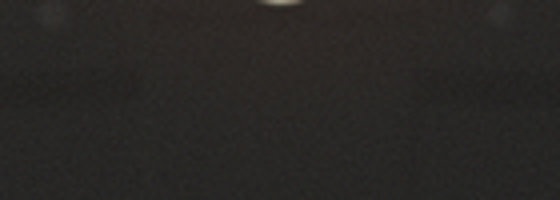

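View pics/bc_top.png

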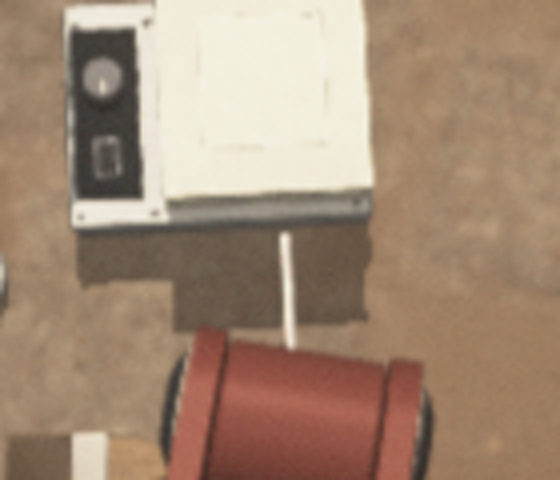

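View pics/bc_scene.png

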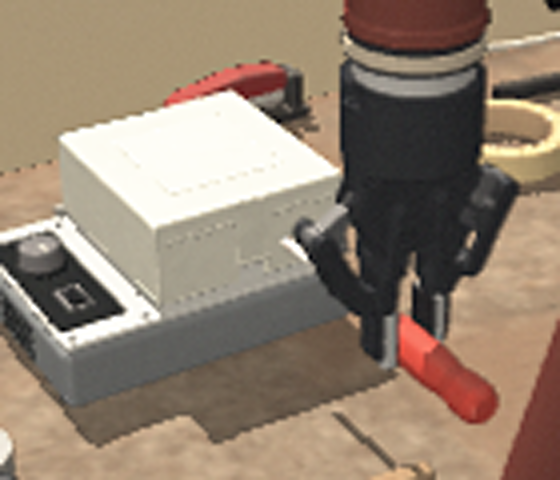

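```bash
python3 - <<'E'
from h import *
from scipy.optimize import least_squares
it=camera_info("top");isc=camera_info("scene")
ut=(np.array((286,233.5))+.5)/4-.5+(250,150); us=(np.array((283,240))+.5)/4-.5+(251,144)
f=lambda p:np.r_[proj(it,p)-ut,proj(isc,p)-us]
s=least_squares(f,[.54,0,.087]);print(ut,us,s.x,s.fun)
crop(cv2.imread("pics/b_scene.png"),290,345,185,230,12,"pics/bs2.png")
E
```

```text
[321.125 208.   ] [321.375 203.625] [0.54432409 0.00330247 0.08725117] [-0.18877408 -0.10776437  0.20751822  0.01283526]
```

View pics/bs2.png

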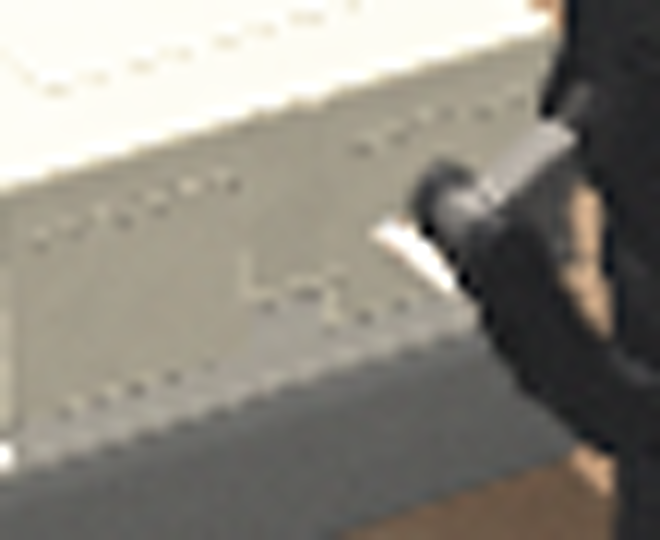

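```bash
python3 -m inch '.009 0 .016 0 0 0 1;0 0 .0155 0 0 0 1;0 0 0 0 0 0 1;0 0 0 0 0 0 1;0 0 0 0 0 0 1'; python3 go.py .4109 .0093 .048 92.1; python3 - <<'E'
from h import *
from scipy.optimize import least_squares
for n,b in(("top",(290,350,180,220)),("scene",(280,345,185,230))):
    im=grab_frame(n); crop(im,*b,12,f"pics/d_{n}.png")
E
```

```text
time: 5.35
tool_pos: [0.412, 0.0083, 0.049]
tool_rot: [0.0, 0.694, 0.72, 0.0]
contact_force: [0.4, -0.3, -0.8]
gripper_width: 0.264
t 5.35 pos [0.412  0.0083 0.049 ] yaw 92.07 tilt 0.06
F [ 0.37 -0.26 -0.81] w 0.2641 q [-0.16 -0.3   2.25 -0.    1.19 -1.77]
shift [ 0.001 -0.001  0.001] rows 0.0 rot [ 0.001   0.0003 -0.0005] rows 0.0 shift_after_rot [ 0.001 -0.001  0.001]
```

View pics/d_top.png

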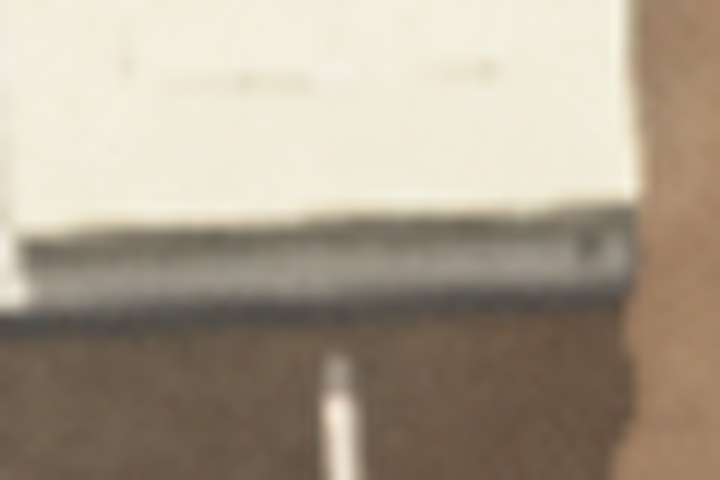

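View pics/d_scene.png

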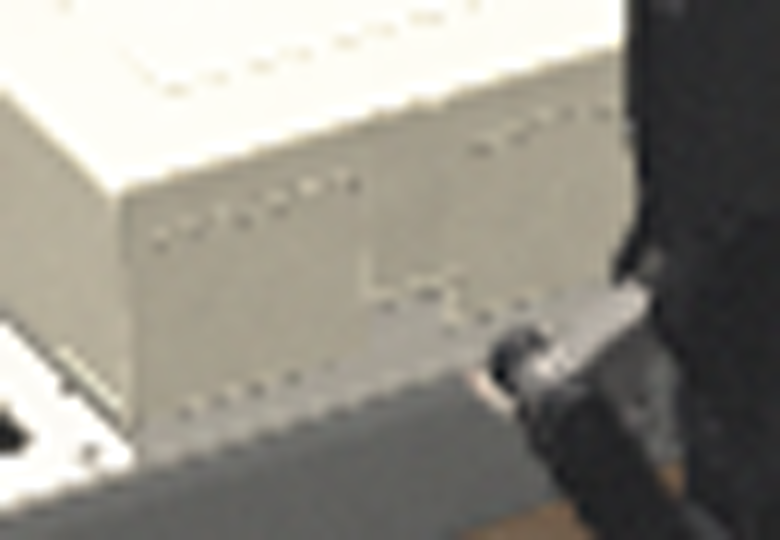

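```bash
python3 - <<'E'
from h import *
it=camera_info("top");isc=camera_info("scene")
print(onplane(it,340.5/12-.5+290,358/12-.5+180,.057))
print(onplane(isc,470.5/12-.5+280,368/12-.5+185,.057))
o=np.array([.634,.0147,0]);Rz=R.from_rotvec([0,0,.0366]).as_matrix()
print(o+Rz@[-.0675,0,.0565])
E
```

```text
[0.54436344 0.01150936 0.057     ]
[0.54329982 0.01241748 0.057     ]
[0.56654521 0.01223005 0.0565    ]
```

```bash
python3 -m inch '0 .008 .0005 0 0 0 1;0 .009 0 0 0 0 1;0 .009 0 0 0 0 1;0 .009 0 0 0 0 1;0 .008 0 0 0 0 1;0 0 0 0 0 0 1;0 0 0 0 0 0 1'; python3 go.py .4109 .0093 .048 92.1
```

```text
time: 6.03
tool_pos: [0.4546, 0.0104, 0.0481]
tool_rot: [0.0, 0.694, 0.72, 0.0]
contact_force: [-0.1, 0.4, -0.6]
gripper_width: 0.269
t 6.03 pos [0.4546 0.0104 0.0481] yaw 92.12 tilt 0.02
F [-0.07  0.39 -0.63] w 0.2687 q [-0.14 -0.17  2.15 -0.    1.16 -1.75]
shift [ 0.0005 -0.0437  0.0001] rows 1.1 rot [0.0004 0.0001 0.0004] rows 0.0 shift_after_rot [ 0.0005 -0.0437  0.0001]
```

```bash
python3 -m inch '0 .000 -.005 0 0 0 1;0 .001 -.006 0 0 0 1;0 .0015 -.007 0 0 0 1;0 .002 -.007 0 0 0 1;0 .002 -.007 0 0 0 1;0 .003 -.007 0 0 0 1;0 .003 -.007 0 0 0 1;0 .003 -.006 0 0 0 1;0 0 0 0 0 0 1'; python3 go.py .4109 .0093 .048 92.1;  python3 - <<'E'
from h import *
for n,b in(("scene",(220,400,120,260)),):
    im=grab_frame(n); crop(im,*b,4,f"pics/e_{n}.png")
E
```

```text
time: 6.78
tool_pos: [0.4717, 0.011, 0.1018]
tool_rot: [0.002, 0.694, 0.72, 0.001]
contact_force: [0.4, 0.0, -2.1]
gripper_width: 0.268
t 6.78 pos [0.4717 0.011  0.1018] yaw 92.13 tilt 0.24
F [ 0.39  0.02 -2.1 ] w 0.268 q [-0.13 -0.21  2.08  0.    1.26 -1.74]
shift [ 0.0006 -0.061   0.0536] rows 2.0 rot [0.0041 0.0005 0.0006] rows 0.0 shift_after_rot [ 0.0005 -0.0608  0.0538]
```

View pics/e_scene.png

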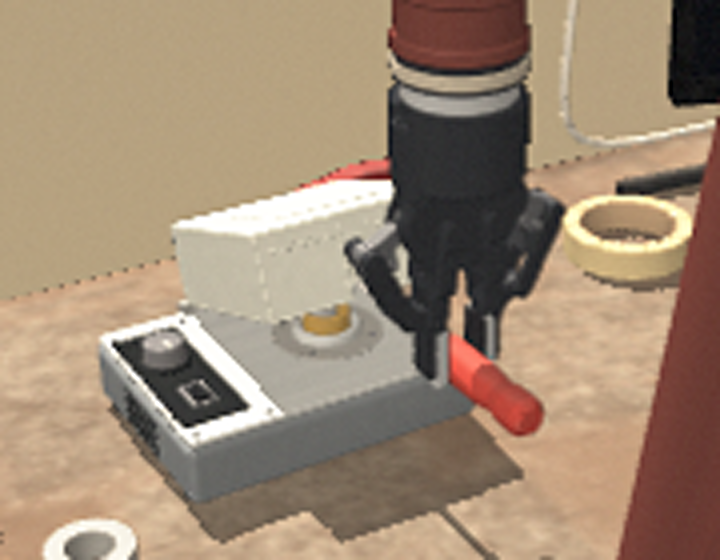

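The scene view shows the hood raised about 0.35 rad on the blade, with the bronze sleeve visible below it at about crop (330,318). I continue along the arc.

```bash
python3 -m inch '0 .003 -.008 0 0 0 1;0 .004 -.009 0 0 0 1;0 .005 -.009 0 0 0 1;0 .007 -.009 0 0 0 1;0 .008 -.008 0 0 0 1;0 .009 -.008 0 0 0 1;0 .011 -.007 0 0 0 1;0 .011 -.006 0 0 0 1;0 .011 -.005 0 0 0 1;0 .011 -.005 0 0 0 1'; python3 go.py .4109 .0093 .048 92.1;  python3 - <<'E'
from h import *
for n,b in(("scene",(220,400,80,260)),):
    im=grab_frame(n); crop(im,*b,3.3,f"pics/f_{n}.png")
E
```

```text
time: 7.67
tool_pos: [0.5508, 0.0141, 0.1748]
tool_rot: [0.0, 0.694, 0.72, 0.0]
contact_force: [-1.2, -0.6, -3.0]
gripper_width: 0.265
t 7.67 pos [0.5508 0.0141 0.1748] yaw 92.13 tilt 0.01
F [-1.24 -0.63 -3.04] w 0.2648 q [-0.11 -0.08  1.84 -0.    1.38 -1.72]
shift [ 0.0004 -0.14    0.1268] rows 4.7 rot [0.0002 0.0001 0.0005] rows 0.0 shift_after_rot [ 0.0003 -0.14    0.1268]
```

View pics/f_scene.png

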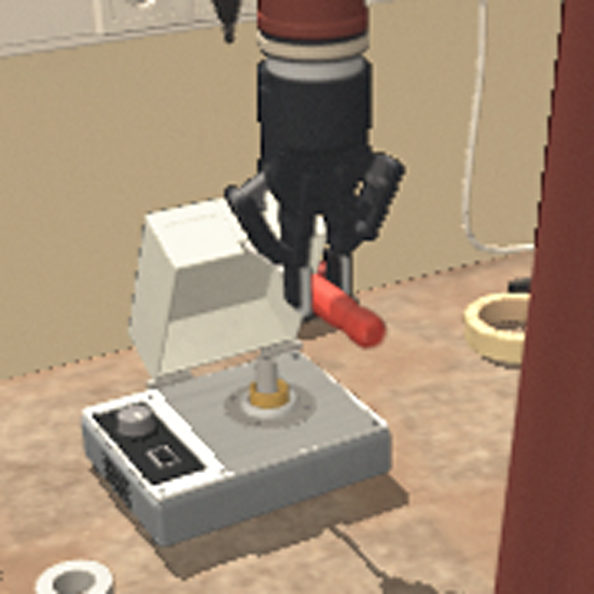

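```bash
python3 -m inch '0 .005 .008 0 0 0 1;0 .012 .008 0 0 0 1;0 .014 .004 0 0 0 1;0 .013 .002 0 0 0 1;0 .012 0 0 0 0 1;0 .011 0 0 0 0 1;0 .011 0 0 0 0 1;0 .011 0 0 0 0 1;0 .011 0 0 0 0 1;0 0 0 0 0 0 1'; python3 go.py .4109 .0093 .048 92.1;  python3 - <<'E'
from h import *
for n,b in(("scene",(220,400,80,260)),):
    im=grab_frame(n); crop(im,*b,3.3,f"pics/g_{n}.png")
E
```

```text
time: 8.55
tool_pos: [0.6505, 0.0178, 0.1507]
tool_rot: [-0.0, 0.694, 0.72, -0.0]
contact_force: [0.1, 0.6, -0.3]
gripper_width: 0.27
t 8.55 pos [0.6505 0.0178 0.1507] yaw 92.12 tilt 0.01
F [ 0.06  0.61 -0.26] w 0.2699 q [-0.09  0.17  1.62  0.    1.35 -1.69]
shift [ 0.0004 -0.2397  0.1027] rows 6.5 rot [-0.0002 -0.0001  0.0004] rows 0.0 shift_after_rot [ 0.0003 -0.2397  0.1027]
```

View pics/g_scene.png

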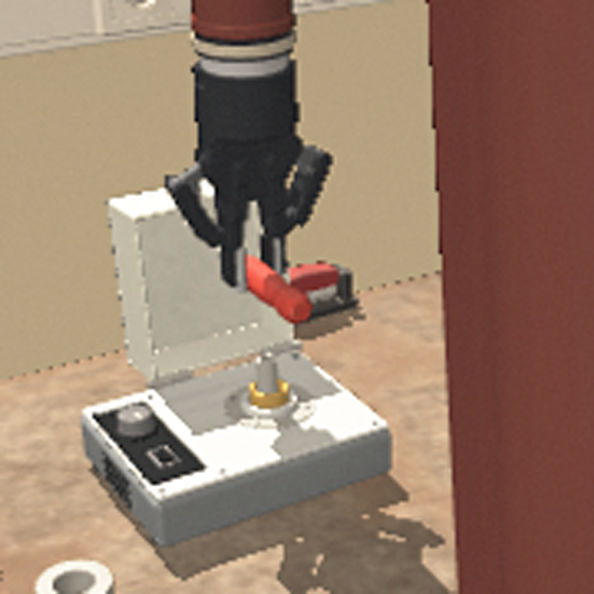

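```bash
python3 -m inch '0 .005 0 0 0 0 1;0 .005 0 0 0 0 1;0 0 0 0 0 0 1'; python3 go.py .4109 .0093 .048 92.1;  python3 - <<'E'
from h import *
im=grab_frame("top"); crop(im,240,400,80,240,3.5,f"pics/h_top.png")
E
```

```text
time: 8.85
tool_pos: [0.6599, 0.0182, 0.1517]
tool_rot: [0.0, 0.694, 0.72, 0.0]
contact_force: [-0.5, 0.1, -0.6]
gripper_width: 0.268
t 8.85 pos [0.6599 0.0182 0.1517] yaw 92.13 tilt 0.03
F [-0.48  0.12 -0.61] w 0.2676 q [-0.09  0.19  1.6   0.    1.35 -1.69]
shift [ 0.0004 -0.2492  0.1035] rows 6.7 rot [ 0.0005 -0.      0.0005] rows 0.0 shift_after_rot [ 0.0003 -0.2492  0.1037]
```

View pics/h_top.png

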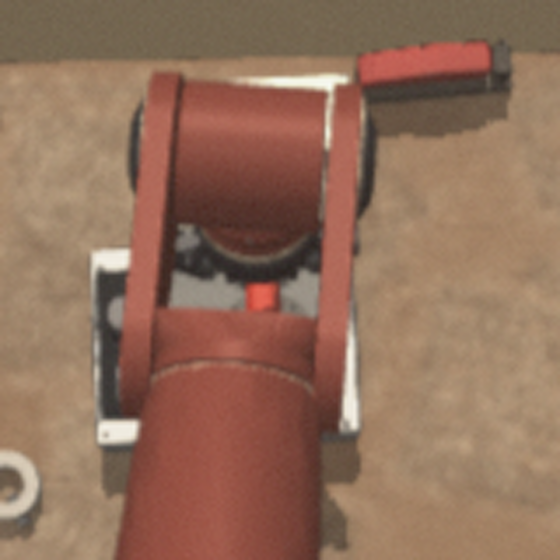

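```bash
python3 -m inch '0 -.015 0 0 0 0 1;0 -.03 0 0 0 0 1;0 -.035 0 0 0 0 1;0 -.035 0 0 0 0 1;-.01 -.035 0 0 0 0 1;-.025 -.025 0 0 0 0 1;-.035 -.015 0 0 0 0 1;-.035 -.005 0 0 0 0 1;-.035 0 0 0 0 0 1;-.03 0 0 0 0 0 1'; python3 go.py .45 -.2 .05 92.1;  python3 - <<'E'
from h import *
im=grab_frame("top"); crop(im,240,400,80,240,3.5,f"pics/i_top.png")
im=grab_frame("scene"); crop(im,220,400,80,260,3.3,f"pics/i_scene.png")
E
```

```text
time: 9.73
tool_pos: [0.4707, -0.161, 0.1526]
tool_rot: [0.002, 0.694, 0.72, 0.0]
contact_force: [-0.4, 0.1, 0.0]
gripper_width: 0.273
t 9.73 pos [ 0.4707 -0.161   0.1526] yaw 92.09 tilt 0.18
F [-0.39  0.07  0.03] w 0.2734 q [-0.48 -0.2   1.99 -0.    1.35 -2.09]
shift [-0.038  -0.0224  0.1026] rows 2.8 rot [ 0.0026  0.0017 -0.0002] rows 0.0 shift_after_rot [-0.0382 -0.0221  0.1026]
```

View pics/i_top.png

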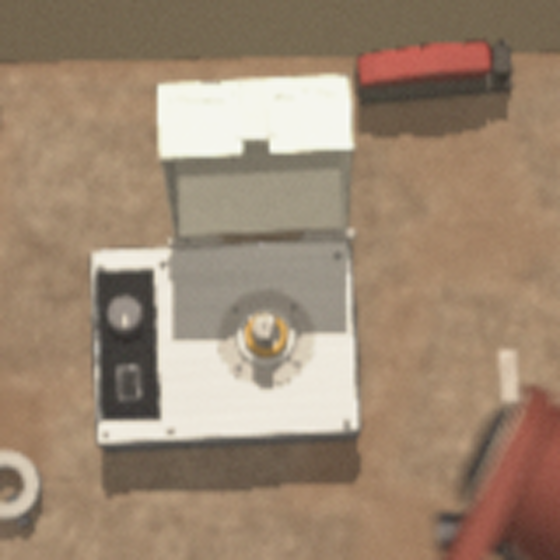

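View pics/i_scene.png

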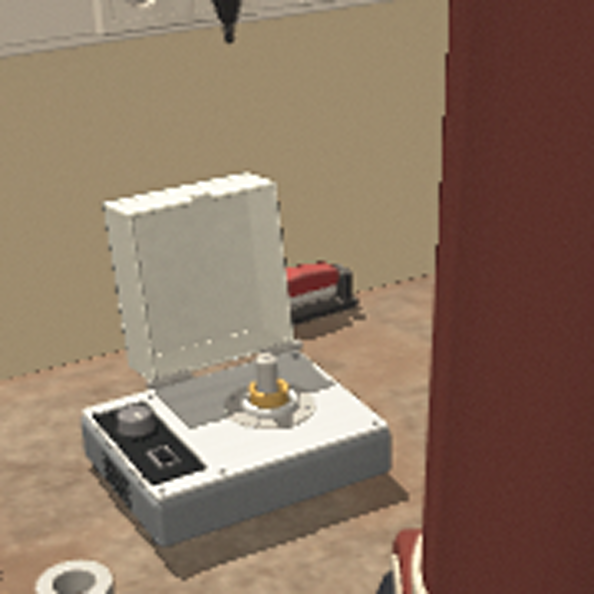

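```bash
python3 - <<'E'
from h import *
it=camera_info("top");isc=camera_info("scene")
g=lambda c:(np.array(c)+.5)/3.5-.5+(240,80)
for c in ((163,157),(352,150)):
    w=onplane(it,*g(c),.196);Rz=R.from_rotvec([0,0,.0366]).as_matrix();d=Rz.T@(w-[.634,.0147,0]);print(d, np.pi-np.arccos((d[0]-.0775)/.145) if 0 else np.arccos(-(d[0]-.0775)/.145))
print("sleeve",onplane(it,*g((266,335)),.068),"shaft top",onplane(it,*g((264,324)),.094))
o=np.array([.634,.0147,0])
gs=lambda c:(np.array(c)+.5)/3.3-.5+(220,80)
print("scene shaft top",onplane(isc,*gs((266,357)),.094))
E
```

```text
[0.10346868 0.06491277 0.196     ] 1.7508621498111996
[ 0.10109403 -0.06537147  0.196     ] 1.734240477376483
sleeve [0.63386476 0.01581904 0.068     ] shaft top [0.6371389  0.01688021 0.094     ]
scene shaft top [0.6333661  0.01795355 0.094     ]
```

```bash
python3 -m inch '-.015 -.008 .02 0 0 0 1;-.015 -.008 .035 0 0 0 1;-.01 -.005 .035 0 0 0 1;0 0 .025 0 0 0 1;0 0 .015 0 0 0 1;0 0 0 0 0 0 1'; python3 go.py .45 -.2 .0045 92.1
```

```text
time: 10.33
tool_pos: [0.4486, -0.1975, 0.0177]
tool_rot: [-0.004, 0.694, 0.72, -0.001]
contact_force: [-0.8, 0.8, -0.7]
gripper_width: 0.267
t 10.33 pos [ 0.4486 -0.1975  0.0177] yaw 92.12 tilt 0.43
F [-0.8   0.75 -0.68] w 0.2671 q [-0.57 -0.02  2.07  0.    1.1  -2.17]
shift [-0.0026  0.0014  0.0132] rows 0.3 rot [-0.006  -0.0045  0.0003] rows 0.1 shift_after_rot [-0.0026  0.0013  0.0132]
```

Hood angle is about 1.74 rad, which is good. Now I lower the screwdriver gently to the bench.

```bash
python3 -m inch '0 0 .006 0 0 0 1;0 0 .004 0 0 0 1;0 0 .002 0 0 0 1;0 0 0 0 0 0 1;0 0 0 0 0 0 1'; python3 go.py .45 -.2 .0045 92.1
```

```text
time: 10.75
tool_pos: [0.4522, -0.2, 0.0106]
tool_rot: [0.001, 0.694, 0.72, 0.0]
contact_force: [0.2, -0.3, -0.8]
gripper_width: 0.268
t 10.75 pos [ 0.4522 -0.2     0.0106] yaw 92.14 tilt 0.1
F [ 0.16 -0.29 -0.78] w 0.2675 q [-0.57 -0.01  2.07  0.    1.07 -2.18]
shift [ 0.     -0.0022  0.0061] rows 0.2 rot [0.0014 0.001  0.0007] rows 0.0 shift_after_rot [ 0.     -0.0022  0.0061]
```

```bash
python3 -m inch '0 0 .003 0 0 0 1;0 0 .003 0 0 0 1;0 0 0 0 0 0 1;0 0 0 0 0 0 1'; python3 go.py .45 -.2 .0045 92.1
```

```text
time: 11.08
tool_pos: [0.452, -0.2, 0.004]
tool_rot: [0.001, 0.694, 0.72, 0.0]
contact_force: [1.4, 0.3, 1.3]
gripper_width: 0.271
t 11.08 pos [ 0.452 -0.2    0.004] yaw 92.12 tilt 0.07
F [1.37 0.26 1.28] w 0.2707 q [-0.57  0.01  2.07  0.    1.06 -2.18]
shift [ 0.0001 -0.002  -0.0005] rows 0.1 rot [0.0011 0.0007 0.0004] rows 0.0 shift_after_rot [ 0.0001 -0.002  -0.0005]
```

```bash
python3 -m inch '0 0 0 0 0 0 .6;0 0 0 0 0 0 .5;0 0 0 0 0 0 0.4;0 0 0 0 0 0 .3;0 0 -.015 0 0 0 .2;0 0 -.035 0 0 0 0.2;0 0 -.04 0 0 0 .2;0 0 -.04 0 0 0 .2;0 0 -.03 0 0 0 .2;0 0 0 0 0 0 .2'; python3 go.py .634 .0165 .14 70;  python3 - <<'E'
from h import *
im=grab_frame("wrist"); cv2.imwrite("pics/j.png",im)
E
```

```text
time: 11.92
tool_pos: [0.4553, -0.2021, 0.1722]
tool_rot: [0.007, 0.694, 0.72, 0.001]
contact_force: [1.1, -0.4, 1.1]
gripper_width: 0.798
t 11.92 pos [ 0.4553 -0.2021  0.1722] yaw 92.13 tilt 0.81
F [ 1.14 -0.37  1.09] w 0.7975 q [-0.57 -0.22  1.97 -0.    1.38 -2.18]
shift [0.2121 0.1863 0.0326] rows 7.1 rot [0.0131 0.0057 0.3862] rows 3.2 shift_after_rot [0.2665 0.0932 0.0322]
```

View pics/j.png

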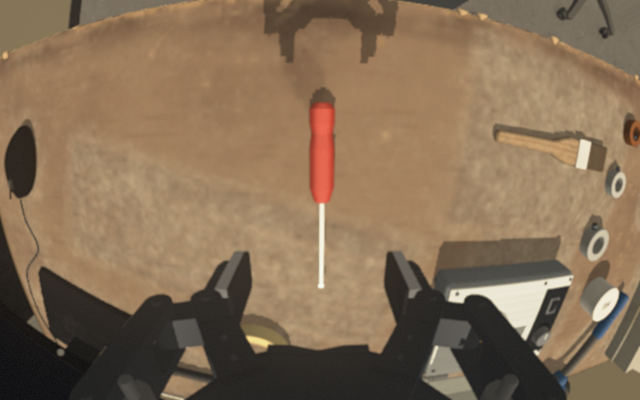

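```bash
python3 -m inch '.03 .02 0 0 0 .12 .2;.03 .02 0 0 0 .12 .2;.035 .015 0 0 0 .12 .3;.036 .012 0 0 0 .03 .3;.036 .012 0 0 0 0 .3;.036 .012 0 0 0 0 .3;.02 .008 0 0 0 0 .3;0 0 0 0 0 0 .3;0 0 0 0 0 0 .3'; python3 go.py .585 .0165 .16 70
```

```text
time: 12.72
tool_pos: [0.5932, -0.0056, 0.1614]
tool_rot: [-0.001, 0.815, 0.58, -0.002]
contact_force: [0.5, -0.8, 0.1]
gripper_width: 0.699
t 12.72 pos [ 0.5932 -0.0056  0.1614] yaw 70.86 tilt 0.21
F [ 0.47 -0.78  0.15] w 0.6989 q [-0.13  0.03  1.75 -0.    1.36 -1.37]
shift [ 0.0182 -0.015   0.0015] rows 0.6 rot [-0.0036  0.0012  0.0151] rows 0.1 shift_after_rot [ 0.018  -0.0153  0.0014]
```

```bash
python3 -m inch '.018 -.015 0 0 0 0.015 .3;0 0 0 0 0 0 .3;0 0 0 0 0 0 .3'; python3 - <<'E'
from h import *
i=camera_info("wrist");im=grab_frame("wrist");cv2.imwrite("pics/k.png",im)
u=proj(i,(.634,.0155,.094),True);print(u, proj(i,(.634,.0155,.068),True),state()['tool_pos'])
x,y=map(int,u);y0=max(0,y-50);x0=x-60;print(x0,y0);crop(im,x0,x0+120,y0,y0+80,6,"pics/k2.png")
import json;json.dump({k:(v if np.isscalar(v) else list(v)) for k,v in i.items()},open("k.json","w"))
E
```

```text
time: 12.97
tool_pos: [0.5845, 0.0149, 0.1625]
tool_rot: [-0.0, 0.82, 0.573, -0.001]
contact_force: [-0.6, -0.0, -0.6]
gripper_width: 0.703
[340.88027922 268.93594514] [338.90222594 253.85593552] [0.58489214 0.01450026 0.16284536]
280 218
```

View pics/k2.png

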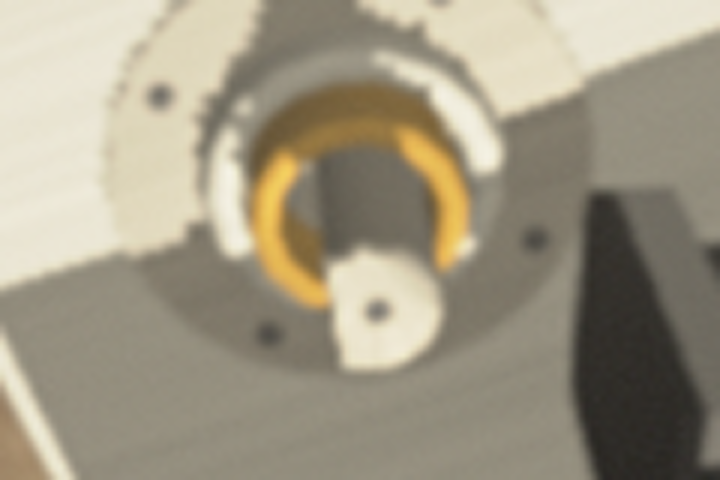

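View pics/k.png

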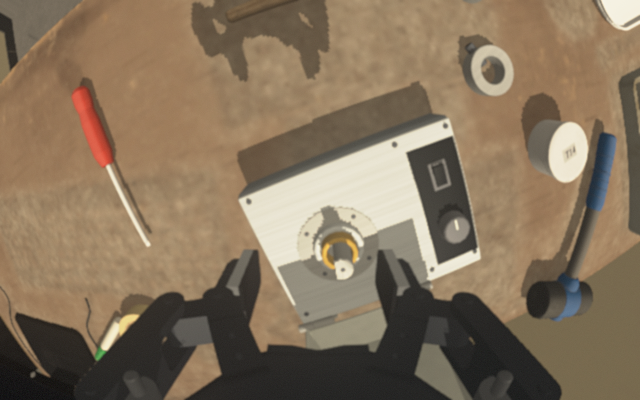

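```bash
python3 - <<'E'
from h import *
import json
i=json.load(open("k.json"))
g=lambda c:(np.array(c)+.5)/6-.5+(280,218)
P={n:onplane(i,*g(c),.094,True) for n,c in dict(c=(378,310),a=(328,262),b=(343,370),r=(443,303)).items()}
print(P)
v=P['b']-P['a'];n=np.array([v[1],-v[0]]);m=(P['a']+P['b'])/2-P['c']
n*=np.sign(n@m[:2]);print("normal deg",np.degrees(np.arctan2(n[1],n[0])),"mid deg",np.degrees(np.arctan2(m[1],m[0])))
print("sleeve",onplane(i,*g((362,205)),.068,True))
E
```

```text
{'c': array([0.63475675, 0.01667425, 0.094     ]), 'a': array([0.62552362, 0.01283511, 0.094     ]), 'b': array([0.6420537 , 0.00934886, 0.094     ]), 'r': array([0.63682308, 0.02506311, 0.094     ])}
normal deg -101.9093501432586 mid deg -99.8384591681939
sleeve [0.63235422 0.0169772  0.068     ]
```

```bash
python3 -m inch '0 0 0 0 0 -.09 .4;0 0 0 0 0 -.08 .4;0 0 0 0 0 0 .4'; python3 go.py .6346 .0166 .125 79
```

```text
time: 13.27
tool_pos: [0.5855, 0.0141, 0.1634]
tool_rot: [0.0, 0.768, 0.64, -0.0]
contact_force: [-0.3, 0.5, -0.1]
gripper_width: 0.597
t 13.27 pos [0.5855 0.0141 0.1634] yaw 79.62 tilt 0.03
F [-0.31  0.53 -0.12] w 0.5967 q [-0.1   0.01  1.77 -0.    1.36 -1.49]
shift [0.0113 0.0478 0.0384] rows 1.6 rot [-0.0002  0.0005  0.0108] rows 0.1 shift_after_rot [0.0118 0.0477 0.0384]
```

```bash
python3 -m inch '.006 .024 .01 0 0 .01 .4;.0055 .0238 .02 0 0 0 .4;0 0 .008 0 0 0 .4;0 0 0 0 0 0 .4;0 0 0 0 0 0 .4'; python3 go.py .6346 .0166 .076 79
```

```text
time: 13.68
tool_pos: [0.634, 0.0173, 0.1247]
tool_rot: [-0.001, 0.772, 0.636, -0.001]
contact_force: [-0.4, 0.8, 0.4]
gripper_width: 0.604
t 13.68 pos [0.634  0.0173 0.1247] yaw 78.95 tilt 0.14
F [-0.39  0.75  0.44] w 0.6042 q [-0.09  0.16  1.68 -0.    1.3  -1.47]
shift [-0.0005  0.0009  0.0487] rows 1.2 rot [-0.0025  0.0005 -0.0009] rows 0.0 shift_after_rot [-0.0005  0.0008  0.0487]
```

```bash
python3 -m inch '0 0 .015 0 0 0 .4;0 .0005 .02 0 0 0 .4;0 0 .013 0 0 0 .4;0 0 0 0 0 0 .6;0 0 0 0 0 0 .7'; python3 go.py .6346 .0166 .076 79
```

```text
time: 14.1
tool_pos: [0.6343, 0.0178, 0.0767]
tool_rot: [-0.001, 0.771, 0.636, -0.001]
contact_force: [-0.4, 0.6, 0.1]
gripper_width: 0.329
t 14.1 pos [0.6343 0.0178 0.0767] yaw 79.04 tilt 0.12
F [-0.39  0.57  0.09] w 0.3285 q [-0.09  0.21  1.71 -0.    1.22 -1.47]
shift [-0.0011  0.0005  0.0007] rows 0.0 rot [-0.002   0.0002  0.0006] rows 0.0 shift_after_rot [-0.0011  0.0005  0.0007]
```

```bash
python3 -m inch '0 0 0 0 0 0 .8;0 0 0 0 0 0 .9;0 0 0 0 0 0 1;0 0 0 0 0 0 1;0 0 0 0 0 0 1;0 0 0 0 0 0 1'; python3 go.py .6346 .0166 .076 79
```

```text
time: 14.6
tool_pos: [0.636, 0.0186, 0.0789]
tool_rot: [-0.0, 0.771, 0.636, 0.001]
contact_force: [-1.0, 5.1, 2.1]
gripper_width: 0.153
t 14.6 pos [0.636  0.0186 0.0789] yaw 79.06 tilt 0.11
F [-0.99  5.15  2.14] w 0.1527 q [-0.09  0.21  1.7   0.    1.22 -1.47]
shift [-0.0022 -0.001   0.0029] rows 0.1 rot [ 0.0012 -0.0016  0.0011] rows 0.0 shift_after_rot [-0.0022 -0.001   0.0029]
```

```bash
python3 -m inch '0 .0001 0 0 0 .06 1;0 .0003 0 0 0 .11 1;0 .0003 0 0 0 .11 1;0 .0003 0 0 0 .11 1;0 .0003 0 0 0 .11 1;0 .0003 0 0 0 .11 1;0 .0003 0 0 0 .11 1;0 .0003 0 0 0 .11 1;0 .0003 0 0 0 .11 1;0 .0003 0 0 0 .11 1'; python3 go.py .638 .0165 .076 2.1
```

```text
time: 15.43
tool_pos: [0.6367, 0.0159, 0.0789]
tool_rot: [0.0, 0.987, 0.162, -0.001]
contact_force: [-7.4, 2.5, 7.5]
gripper_width: 0.148
t 15.43 pos [0.6367 0.0159 0.0789] yaw 18.61 tilt 0.16
F [-7.36  2.54  7.55] w 0.1479 q [-0.09  0.22  1.7  -0.    1.23 -0.42]
shift [ 0.0014 -0.0001  0.0029] rows 0.1 rot [2.000e-04 2.800e-03 2.882e-01] rows 2.4 shift_after_rot [ 0.0013 -0.0005  0.0029]
```

```bash
python3 -m inch '0 .0003 0 0 0 .1 1;0 .0003 0 0 0 .1 1;0 .0001 0 0 0 .088 1;0 0 0 0 0 0 1;0 0 0 0 0 0 1'; python3 go.py .638 .0165 .076 2.1
```

```text
time: 15.85
tool_pos: [0.6363, 0.0152, 0.0789]
tool_rot: [0.0, 1.0, 0.021, -0.002]
contact_force: [-8.1, 1.4, 7.3]
gripper_width: 0.153
t 15.85 pos [0.6363 0.0152 0.0789] yaw 2.39 tilt 0.24
F [-8.13  1.43  7.3 ] w 0.1535 q [-0.09  0.22  1.7  -0.    1.23 -0.13]
shift [ 0.0017 -0.0013  0.0029] rows 0.1 rot [0.0006 0.0041 0.0051] rows 0.1 shift_after_rot [ 0.0017 -0.0013  0.0029]
```

```bash
python3 -m inch '0 0 0 0 0 0 .8;0 0 0 0 0 0 .6;0 0 0 0 0 0 0.5;0 0 0 0 0 0 .5;0 0 -.015 0 0 0 .5;0 0 -.03 0 0 0 .5;0 -.02 -.03 0 0 0 .5;0 -.03 -.02 0 0 0 .5;0 0 0 0 0 0 .5;0 0 0 0 0 0 .5'; python3 - <<'E'
from h import *
s=state();print(s['tool_pos'],s['gripper_width'],s['contact_force'])
i=camera_info("wrist");im=grab_frame("wrist");cv2.imwrite("pics/l.png",im)
u=proj(i,(.634,.0161,.094),True);print(u)
x,y=map(int,u);y0=max(0,y-50);x0=x-60;print(x0,y0);crop(im,x0,x0+120,y0,y0+80,6,"pics/l2.png")
import json;json.dump({k:(v if np.isscalar(v) else list(v)) for k,v in i.items()},open("l.json","w"))
E
```

```text
time: 16.68
tool_pos: [0.637, 0.0663, 0.1762]
tool_rot: [0.0, 1.0, 0.022, 0.003]
contact_force: [-0.4, -0.4, 0.4]
gripper_width: 0.505
[0.63703538 0.06633114 0.17615336] 0.5045563039751898 [-0.43001137 -0.36349181  0.40906798]
[310.94058272 263.75616822]
250 213
```

View pics/l2.png

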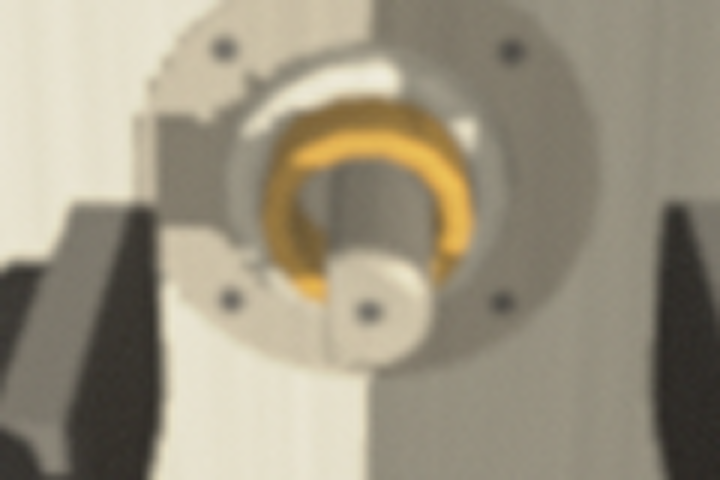

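```bash
python3 - <<'E'
from h import *
import json
i=json.load(open("l.json"))
g=lambda c:(np.array(c)+.5)/6-.5+(250,213)
P={n:onplane(i,*g(c),.094,True) for n,c in dict(c=(369,311),a=(328,263),b=(329,361)).items()}
print(P);v=P['b']-P['a'];print(np.degrees(np.arctan2(-v[1],-v[0]))-90, np.degrees(np.arctan2(v[1],v[0])))
# drive yaw from top image straight lines: front plate edge
it=camera_info("top");q=lambda c:(np.array(c)+.5)/3.5-.5+(240,80)
for a,b in(((98,444),(357,437)),((92,253),(101,444)),((350,240),(357,434))):
    A=onplane(it,*q(a),.05);B=onplane(it,*q(b),.05);d=B-A;print(A,B,np.degrees(np.arctan2(d[1],d[0])))
E
python3 go.py .43 .24 .1 92
```

```text
{'c': array([0.63414106, 0.01546741, 0.094     ]), 'a': array([0.62824517, 0.02283551, 0.094     ]), 'b': array([0.62878345, 0.0070191 , 0.094     ])}
1.9491814126591152 -88.05081858734088
[0.55523353 0.14551713 0.05      ] [ 0.55705023 -0.05203543  0.05      ] -89.47311966578474
[0.70445909 0.14974105 0.05      ] [0.55519225 0.14322681 0.05      ] -177.50110796237428
[ 0.71092344 -0.0502182   0.05      ] [ 0.55935561 -0.05208938  0.05      ] -179.2926887620187
t 16.73 pos [0.6359 0.0656 0.1739] yaw 2.45 tilt 0.11
F [-0.28 -0.24 -0.07] w 0.4946 q [-0.01  0.12  1.63 -0.    1.38 -0.06]
shift [-0.1984 -0.1832  0.0734] rows 7.0 rot [ 1.9000e-03 -8.0000e-04 -1.5629e+00] rows 13.0 shift_after_rot [ 0.1815 -0.1997  0.0739]
```

```bash
python3 -m inch '-.015 -.015 0 0 0 0 .4;-.027 -.027 0 0 0 0 .4;-.028 -.027 0 0 0 0 .4;-.028 -.027 0 0 0 0 .4;-.028 -.027 0 0 0 0 .4;-.028 -.027 0 0 0 0 .4;-.02 -.01 0 0 0 0 .4;0 0 0 0 0 -.12 .4;0 0 0 0 0 -.12 .4;0 0 0 0 0 -.12 .4';python3 -m inch '0 0 0 0 0 -.12 .4;0 0 0 0 0 -.12 .4;0 0 0 0 0 -.12 .4;0 0 0 0 0 -.12 .4;0 0 0 0 0 -.12 .4;0 0 0 0 0 -.12 .4;0 0 0 0 0 -.12 .4;0 0 0 0 0 -.12 .4;0 0 0 0 0 -.12 .4;0 0 0 0 0 -.12 .4';  python3 go.py .415 .24 .15 95
```

```text
time: 17.57
tool_pos: [0.4539, 0.2172, 0.171]
tool_rot: [0.0, 0.979, 0.202, -0.001]
contact_force: [-0.3, -0.6, 0.3]
gripper_width: 0.6
time: 18.4
tool_pos: [0.4544, 0.2167, 0.1708]
tool_rot: [-0.001, 0.694, 0.72, -0.002]
contact_force: [-0.3, 0.1, -0.1]
gripper_width: 0.601
t 18.4 pos [0.4544 0.2167 0.1708] yaw 92.04 tilt 0.2
F [-0.34  0.09 -0.14] w 0.6012 q [ 0.3  -0.2   1.95 -0.    1.39 -1.31]
shift [ 0.0247 -0.0385  0.0209] rows 1.3 rot [-0.0032  0.0013 -0.0517] rows 0.4 shift_after_rot [ 0.0266 -0.0372  0.0208]
```

```bash
python3 -m inch '.012 -.018 0 0 0 -.05 .4;.013 -.02 .01 0 0 0 .4;0 0 0.01 0 0 0 .4;0 0 0 0 0 0 .4;0 0 0 0 0 0 .4'; python3 - <<'E'
from h import *
s=state();print(s['tool_pos'],s['gripper_width'],s['contact_force'])
i=camera_info("wrist");im=grab_frame("wrist");cv2.imwrite("pics/m.png",im)
u=proj(i,(.431,.24,.016),True);print(u)
x,y=map(int,u);y0=max(0,y-60);x0=x-60;print(x0,y0);crop(im,x0,x0+120,y0,y0+90,6,"pics/m2.png")
import json;json.dump({k:(v if np.isscalar(v) else list(v)) for k,v in i.items()},open("m.json","w"))
E
```

```text
time: 18.82
tool_pos: [0.4151, 0.2397, 0.151]
tool_rot: [-0.0, 0.678, 0.735, -0.002]
contact_force: [0.6, -0.5, -1.1]
gripper_width: 0.597
[0.41514078 0.23973212 0.15095455] 0.5970240821037184 [ 0.6221694  -0.50458196 -1.1006261 ]
[317.57345652 206.16357704]
257 146
```

View pics/m2.png

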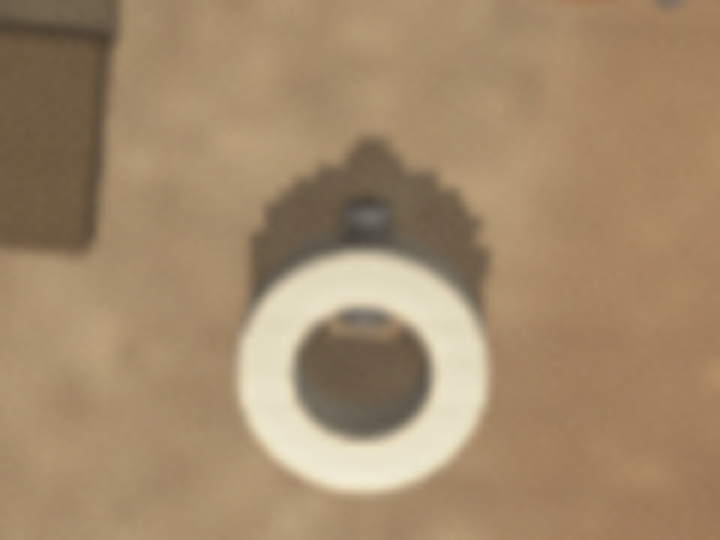

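View pics/m.png

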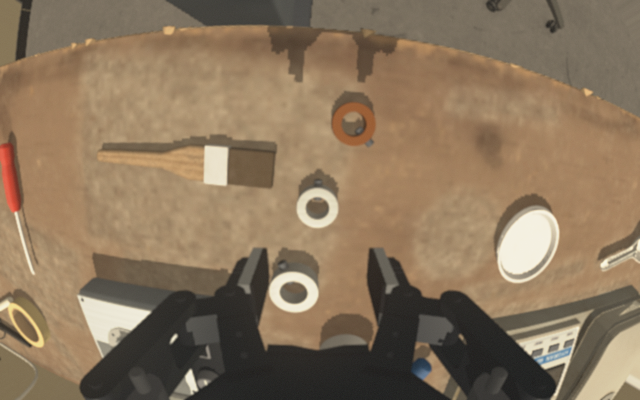

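```bash
python3 - <<'E'
from h import *
import json
i=json.load(open("m.json"))
im=cv2.imread("pics/m.png");hs=cv2.cvtColor(im,cv2.COLOR_BGR2HSV)
m=((hs[...,2]>170)&(hs[...,1]<75)).astype(np.uint8);m[:185]=0;m[232:]=0;m[:,:290]=0;m[:,345:]=0
cs,_=cv2.findContours(m,cv2.RETR_EXTERNAL,cv2.CHAIN_APPROX_NONE);c=max(cs,key=cv2.contourArea);e=cv2.fitEllipse(c);print(e)
C=onplane(i,*e[0],.016,True);print("C",C)
g=lambda c:(np.array(c)+.5)/6-.5+(257,146)
S=onplane(i,*g((368,214)),.010,True);print("S",S)
T=onplane(i,*g((364,318)),.010,True);print("tip",T)
for P in(S,T):
    d=P-C;print(np.degrees(np.arctan2(d[1],d[0]))%360,np.hypot(d[0],d[1]))
print("bristle",onplane(i,274,185,.013,True),onplane(i,274,150,.013,True))
E
python3 go.py .431 .24 .06 95
```

```text
((316.9549560546875, 207.89669799804688), (39.399444580078125, 42.11238479614258), 87.41959381103516)
C [0.43278547 0.23955205 0.016     ]
S [0.40814248 0.23847758 0.01      ]
tip [0.42535554 0.23922126 0.01      ]
182.49659487912027 0.024666401595374417
182.5491996978542 0.00743728155131483
bristle [0.41427852 0.19720264 0.013     ] [0.3808289  0.19562811 0.013     ]
t 18.87 pos [0.4159 0.24   0.1519] yaw 94.58 tilt 0.09
F [0.25 0.1  0.47] w 0.5998 q [ 0.37 -0.24  2.02 -0.    1.36 -1.28]
shift [-0.0011  0.0152  0.0919] rows 2.3 rot [-0.0013  0.0009 -0.0073] rows 0.1 shift_after_rot [-0.0013  0.015   0.0919]
```

```bash
python3 -m inch '0 .009 .025 0 0 .036 .4;0 .009 .035 0 0 0 .4;0 0 .03 0 0 0 .4;0 0 .015 0 0 0 .42;0 0 .01 0 0 0 .42;0 0 .01 0 0 0 .42;0 0 0 0 0 0 .42;0 0 0 0 0 0 .42'; python3 go.py .4328 .2395 .003 92.5
```

```text
time: 19.53
tool_pos: [0.4344, 0.242, 0.0283]
tool_rot: [0.0, 0.691, 0.723, 0.0]
contact_force: [0.6, 0.0, 1.0]
gripper_width: 0.578
t 19.53 pos [0.4344 0.242  0.0283] yaw 92.56 tilt 0.05
F [0.62 0.02 0.97] w 0.5782 q [ 0.36 -0.03  2.06 -0.    1.11 -1.26]
shift [-0.0024 -0.0017  0.0253] rows 0.6 rot [ 0.0008 -0.0002  0.001 ] rows 0.0 shift_after_rot [-0.0024 -0.0017  0.0253]
```

```bash
python3 -m inch '-.0024 -.0017 .008 0 0 0 .42;0 0 .01 0 0 0 .42;0 0 .007 0 0 0 .42;0 0 0 0 0 0 .42;0 0 0 0 0 0 .42';python3 go.py .4328 .2395 .003 92.5;  python3 -m inch '0 0 0 0 0 0 .5;0 0 0 0 0 0 .6;0 0 0 0 0 0 .8;0 0 0 0 0 0 1;0 0 0 0 0 0 1;0 0 0 0 0 0 1;0 0 0 0 0 0 1'; python3 go.py .4328 .2395 .003 92.5
```

```text
time: 19.95
tool_pos: [0.4314, 0.2392, 0.0019]
tool_rot: [-0.0, 0.691, 0.723, -0.001]
contact_force: [-0.3, -0.4, 0.7]
gripper_width: 0.581
t 19.95 pos [0.4314 0.2392 0.0019] yaw 92.58 tilt 0.09
F [-0.29 -0.4   0.71] w 0.5811 q [ 0.36  0.01  2.08 -0.    1.06 -1.26]
shift [ 0.0002  0.0014 -0.0011] rows 0.0 rot [-0.0014  0.0005  0.0014] rows 0.0 shift_after_rot [ 0.0002  0.0014 -0.0011]
time: 20.53
tool_pos: [0.4326, 0.2397, 0.0033]
tool_rot: [0.0, 0.691, 0.723, 0.001]
contact_force: [0.3, -0.3, 4.7]
gripper_width: 0.427
t 20.53 pos [0.4326 0.2397 0.0033] yaw 92.58 tilt 0.07
F [ 0.32 -0.29  4.74] w 0.4271 q [ 0.36  0.01  2.07  0.    1.06 -1.26]
shift [-0.0002  0.0001  0.0003] rows 0.0 rot [ 0.0012 -0.0005  0.0013] rows 0.0 shift_after_rot [-0.0002  0.0001  0.0003]
```

```bash
python3 -m inch '0 0 -.008 0 0 0 1;0 0 -.025 0 0 0 1;0 0 -.035 0 0 0 1;0 0 -.035 0 0 0 1;0 0 -.03 0 0 0 1;-.01 .01 -.01 0 0 0 1;-.024 .024 0 0 0 0 1;-.026 .024 0 0 0 0 1;-.026 .024 0 0 0 0 1;-.026 .024 0 0 0 0 1'; python3 go.py .634 .016 .14 92.0
```

```text
time: 21.37
tool_pos: [0.5432, 0.1311, 0.1454]
tool_rot: [-0.0, 0.691, 0.723, -0.0]
contact_force: [-0.1, 0.8, -0.9]
gripper_width: 0.432
t 21.37 pos [0.5432 0.1311 0.1454] yaw 92.6 tilt 0.06
F [-0.06  0.77 -0.88] w 0.4324 q [ 0.1  -0.04  1.85 -0.    1.33 -1.51]
shift [-0.1191  0.0855  0.0053] rows 3.7 rot [-0.001   0.0001  0.0105] rows 0.1 shift_after_rot [-0.1182  0.0867  0.0054]
```

```bash
python3 -m inch '-.026 .016 0 0 0 .01 1;-.026 .014 0 0 0 0 1;-.024 .01 0 0 0 0 1;-.015 0.004 0 0 0 0 1;0 0 0 0 0 0 1;0 0 0 0 0 0 1;0 0 0 0 0 0 1'; python3 go.py .634 .016 .14 92.0;  python3 - <<'E'
from h import *
i=camera_info("wrist");im=grab_frame("wrist");cv2.imwrite("pics/n.png",im)
s=state();p=s['tool_pos'];M=q2R(s['tool_rot'])
u=proj(i,p+M@[0,0,-.013],True);print(u,proj(i,p+M@[0,-.026,-.005],True),proj(i,(.634,.016,.094),True));
x,y=map(int,u);y0=270;x0=x-60;print(x0,y0);crop(im,x0,x0+120,y0,y0+90,6,"pics/n2.png")
sc=grab_frame("scene");crop(sc,240,400,90,250,3.7,"pics/n3.png")
E
```

```text
time: 21.95
tool_pos: [0.5896, 0.0436, 0.1451]
tool_rot: [-0.001, 0.695, 0.719, -0.0]
contact_force: [0.2, 0.0, -0.2]
gripper_width: 0.426
t 21.95 pos [0.5896 0.0436 0.1451] yaw 92.01 tilt 0.09
F [ 0.21  0.01 -0.18] w 0.4263 q [-0.05  0.04  1.77  0.    1.33 -1.66]
shift [-0.0292  0.0434  0.005 ] rows 1.3 rot [-0.0014 -0.0006  0.0002] rows 0.0 shift_after_rot [-0.0291  0.0434  0.0051]
[319.6964748 272.311745 ] [319.70291274 216.97977874] [279.17869813 277.46156638]
259 270
```

View pics/n2.png

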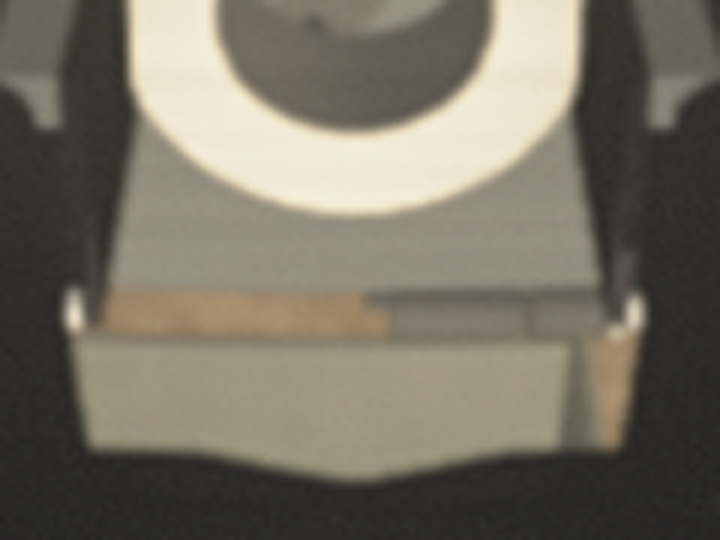

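View pics/n3.png

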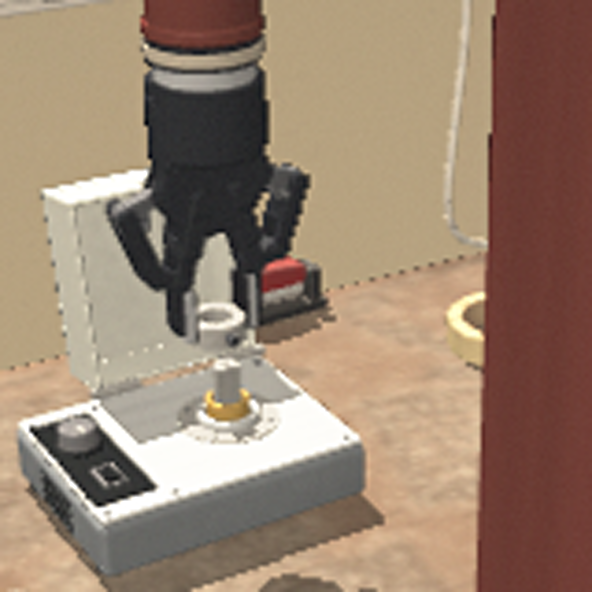

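View pics/n.png

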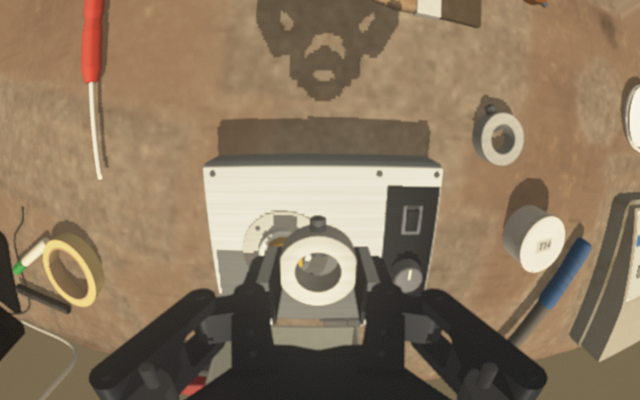

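```bash
cat > col.py <<'E'
from h import *
import sys
i=camera_info("wrist");s=state();p=s['tool_pos'];M=q2R(s['tool_rot'])
im=grab_frame("wrist");cv2.imwrite("pics/"+sys.argv[1],im)
g=cv2.cvtColor(im,cv2.COLOR_BGR2HSV)
m=((g[...,2]>205)&(g[...,1]<60)).astype(np.uint8);k=np.zeros_like(m);k[228:310,275:362]=1;m*=k
n,l,st,ce=cv2.connectedComponentsWithStats(m);b=1+np.argmax(st[1:,4]);m=(l==b).astype(np.uint8)
cs,h=cv2.findContours(m,cv2.RETR_CCOMP,cv2.CHAIN_APPROX_NONE)
cs=sorted(cs,key=cv2.contourArea)[::-1][:2]
for c in cs:
    e=cv2.fitEllipse(c);C=onplane(i,*e[0],p[2]+.0127,True);print([np.round(x,1) for x in e],"world",C.round(4),"in tool",(M.T@(C-p)).round(4))
S=onplane(i,318.5,218,p[2]+.0087,True);print("screw tool",(M.T@(S-p)).round(4))
E
python3 col.py n_.png
```

```text
[array([318. , 270.7]), array([68.5, 75.2]), np.float64(88.0)] world [0.5891 0.0435 0.1581] in tool [-0.0006 -0.0006 -0.0127]
[array([317.9, 272.4]), array([40.1, 48.1]), np.float64(84.8)] world [0.5901 0.0435 0.1581] in tool [-0.0006  0.0004 -0.0127]
screw tool [-0.0003 -0.0268 -0.0087]
```

```bash
python3 -m inch '-.01 .015 0 0 0 0 1;-.012 .018 .01 0 0 0 1;-.0072 .011 .015 0 0 0 1;0 0 .01 0 0 0 1;0 0 0 0 0 0 1;0 0 0 0 0 0 1;0 0 0 0 0 0 1'; python3 go.py .6341 .016 .102 92.0; python3 -c "
from h import *
i=camera_info('wrist');im=grab_frame('wrist');crop(im,255,375,220,310,6,'pics/o2.png')
print(proj(i,(.634,.016,.094),True))"
```

```text
time: 22.68
tool_pos: [0.6349, 0.0163, 0.111]
tool_rot: [-0.0, 0.694, 0.72, 0.0]
contact_force: [1.0, 0.6, -1.2]
gripper_width: 0.427
t 22.68 pos [0.6349 0.0163 0.111 ] yaw 92.06 tilt 0.01
F [ 1.02  0.62 -1.21] w 0.4266 q [-0.09  0.18  1.69  0.    1.28 -1.7 ]
shift [-0.0002 -0.0008  0.009 ] rows 0.2 rot [-0.     -0.0002  0.001 ] rows 0.0 shift_after_rot [-0.0002 -0.0008  0.009 ]
[318.51835661 243.95988862]
```

View pics/o2.png

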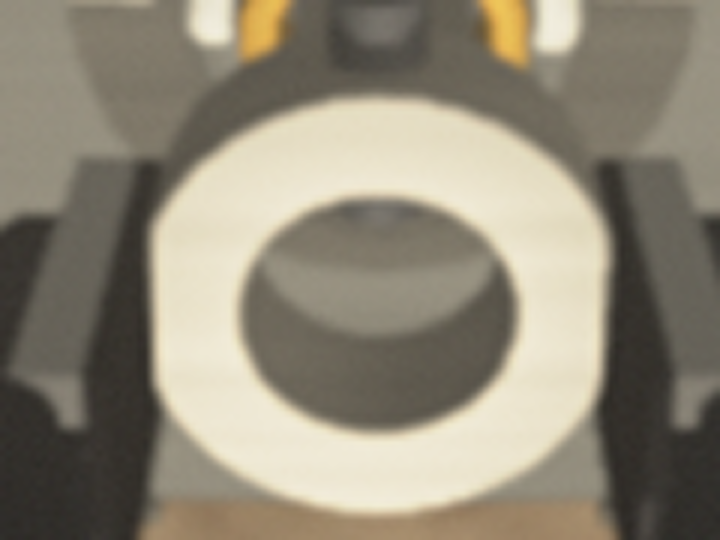

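```bash
python3 -m inch '0 -.0006 .004 0 0 0 1;0 0 .004 0 0 0 1;0 0 .004 0 0 0 1;0 0 0 0 0 0 1;0 0 0 0 0 0 1'; python3 go.py .6341 .016 .096 92.0;python3 -m inch '0 0 .001 0 0 0 1;0 0 .001 0 0 0 1;0 0 .001 0 0 0 1;0 0 0 0 0 0 1'; python3 go.py .6341 .016 .096 92.0
```

```text
time: 23.15
tool_pos: [0.6343, 0.0155, 0.098]
tool_rot: [-0.0, 0.695, 0.719, -0.0]
contact_force: [0.4, -0.0, -1.2]
gripper_width: 0.427
t 23.15 pos [0.6343 0.0155 0.098 ] yaw 92.0 tilt 0.06
F [ 0.36 -0.05 -1.2 ] w 0.427 q [-0.09  0.19  1.7  -0.    1.26 -1.7 ]
shift [ 0.0005 -0.0002  0.002 ] rows 0.1 rot [-0.001  -0.0001  0.0001] rows 0.0 shift_after_rot [ 0.0005 -0.0002  0.002 ]
time: 23.48
tool_pos: [0.6348, 0.0155, 0.0956]
tool_rot: [-0.0, 0.695, 0.719, 0.0]
contact_force: [-0.0, 0.3, -1.4]
gripper_width: 0.427
t 23.48 pos [0.6348 0.0155 0.0956] yaw 92.0 tilt 0.02
F [-0.02  0.31 -1.41] w 0.4265 q [-0.09  0.19  1.7   0.    1.25 -1.7 ]
shift [ 0.0005 -0.0007 -0.0004] rows 0.0 rot [-0.0001 -0.0003 -0.0001] rows 0.0 shift_after_rot [ 0.0005 -0.0007 -0.0004]
```

```bash
python3 -m inch '0 0 .001 0 0 0 1;0 0 .001 0 0 0 1;0 0 .001 0 0 0 1;0 0 .001 0 0 0 1;0 0 0 0 0 0 1;0 0 0 0 0 0 1'; python3 go.py .6341 .016 .071 92.0
```

```text
time: 23.98
tool_pos: [0.6346, 0.0156, 0.0914]
tool_rot: [-0.0, 0.695, 0.719, -0.0]
contact_force: [-1.3, 1.8, -1.2]
gripper_width: 0.432
t 23.98 pos [0.6346 0.0156 0.0914] yaw 92.0 tilt 0.03
F [-1.28  1.8  -1.22] w 0.4316 q [-0.09  0.2   1.7   0.    1.25 -1.7 ]
shift [ 0.0004 -0.0005  0.0204] rows 0.5 rot [-0.0005 -0.0004  0.0001] rows 0.0 shift_after_rot [ 0.0004 -0.0005  0.0204]
```

```bash
python3 -m inch '0 0 .001 0 0 0 1;0 0 .001 0 0 0 1;0 0 .001 0 0 0 1;0 0 .001 0 0 0 1;0 0 0 0 0 0 1;0 0 0 0 0 0 1'; python3 go.py .6341 .016 .071 92.0
```

```text
time: 24.48
tool_pos: [0.6347, 0.0156, 0.0875]
tool_rot: [-0.0, 0.695, 0.719, 0.0]
contact_force: [-1.3, 3.2, -0.4]
gripper_width: 0.429
t 24.48 pos [0.6347 0.0156 0.0875] yaw 92.0 tilt 0.02
F [-1.3   3.16 -0.39] w 0.4286 q [-0.09  0.2   1.7   0.    1.24 -1.7 ]
shift [ 0.0004 -0.0006  0.0165] rows 0.4 rot [-0.0002 -0.0003  0.    ] rows 0.0 shift_after_rot [ 0.0004 -0.0006  0.0165]
```

```bash
python3 -m inch '.0005 -.0004 .001 0 0 0 1;0 0 .002 0 0 0 1;0 0 .002 0 0 0 1;0 0 .002 0 0 0 1;0 0 .002 0 0 0 1;0 0 .002 0 0 0 1;0 0 .002 0 0 0 1;0 0 0 0 0 0 1;0 0 0 0 0 0 1'; python3 go.py .6341 .016 .0673 92.0
```

```text
time: 25.23
tool_pos: [0.6343, 0.0157, 0.0743]
tool_rot: [0.0, 0.695, 0.719, -0.0]
contact_force: [-0.4, 0.5, -0.5]
gripper_width: 0.426
t 25.23 pos [0.6343 0.0157 0.0743] yaw 92.0 tilt 0.03
F [-0.38  0.5  -0.55] w 0.4263 q [-0.09  0.22  1.71 -0.    1.22 -1.7 ]
shift [ 0.0003 -0.0002  0.007 ] rows 0.2 rot [-0.0003  0.0004 -0.    ] rows 0.0 shift_after_rot [ 0.0003 -0.0002  0.007 ]
```

```bash
for k in 1 2 3; do :; done; python3 -m inch '0 0 .001 0 0 0 1;0 0 .001 0 0 0 1;0 0 .001 0 0 0 1;0 0 0 0 0 0 1;0 0 0 0 0 0 1'; python3 -m inch '0 0 .001 0 0 0 1;0 0 .001 0 0 0 1;0 0 0 0 0 0 1;0 0 0 0 0 0 1'; python3 go.py .6341 .016 .0673 92.0
```

```text
time: 25.65
tool_pos: [0.6344, 0.0159, 0.0716]
tool_rot: [0.0, 0.695, 0.719, -0.0]
contact_force: [0.2, -0.5, -1.4]
gripper_width: 0.429
time: 25.98
tool_pos: [0.6346, 0.0159, 0.0702]
tool_rot: [0.0, 0.695, 0.719, 0.0]
contact_force: [-1.6, -0.5, 3.3]
gripper_width: 0.428
t 25.98 pos [0.6346 0.0159 0.0702] yaw 92.01 tilt 0.02
F [-1.56 -0.49  3.31] w 0.4282 q [-0.09  0.22  1.71 -0.    1.21 -1.7 ]
shift [ 0.0002 -0.0005  0.0029] rows 0.1 rot [0.0003 0.0002 0.0001] rows 0.0 shift_after_rot [ 0.0002 -0.0005  0.0029]
```

```bash
python3 -m inch '0 -.0003 .001 0 0 0 1;0 0 .001 0 0 0 1;0 0 .001 0 0 0 1;0 0 .0005 0 0 0 1;0 0 0 0 0 0 1;0 0 0 0 0 0 1;0 0 0 0 0 0 1'; python3 go.py .6341 .016 .0673 92.0; python3 col.py p.png; python3 -c "
from h import *
crop(cv2.imread('pics/p.png'),240,400,190,310,5,'pics/p2.png')
im=grab_frame('scene');crop(im,240,360,120,240,5,'pics/p3.png')"
```

```text
time: 26.57
tool_pos: [0.6346, 0.0159, 0.0669]
tool_rot: [0.0, 0.695, 0.719, 0.0]
contact_force: [-2.2, -0.2, 5.7]
gripper_width: 0.43
t 26.57 pos [0.6346 0.0159 0.0669] yaw 92.0 tilt 0.06
F [-2.18 -0.16  5.73] w 0.4296 q [-0.09  0.22  1.71  0.    1.2  -1.7 ]
shift [ 0.0001 -0.0005 -0.0004] rows 0.0 rot [0.0011 0.0001 0.    ] rows 0.0 shift_after_rot [ 0.0001 -0.0005 -0.0004]
[array([318.1, 270.5]), array([68.2, 75. ]), np.float64(89.3)] world [0.6338 0.0153 0.0796] in tool [-0.0005 -0.0007 -0.0127]
[array([319.7, 269.7]), array([49.4, 59.6]), np.float64(174.5)] world [0.6334 0.0161 0.0796] in tool [ 0.0003 -0.0012 -0.0127]
screw tool [-0.0003 -0.0268 -0.0087]
```

View pics/p2.png

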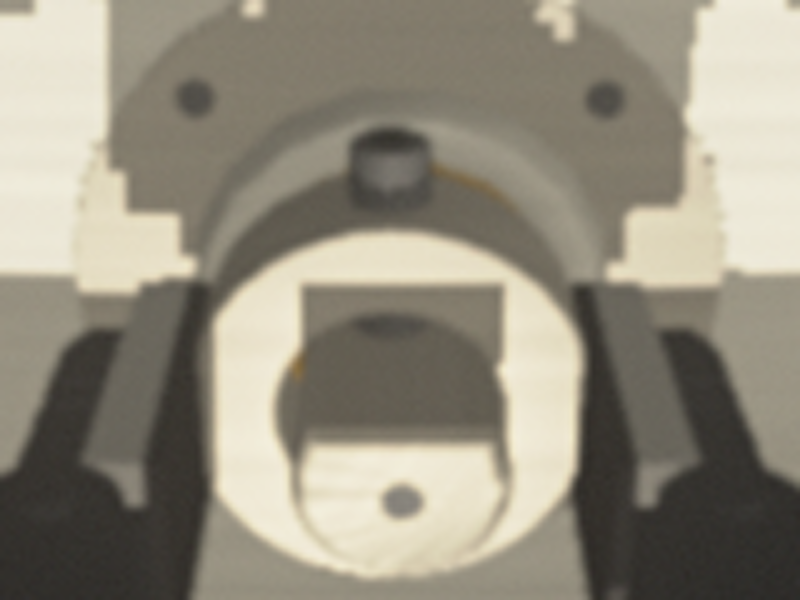

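View pics/p3.png

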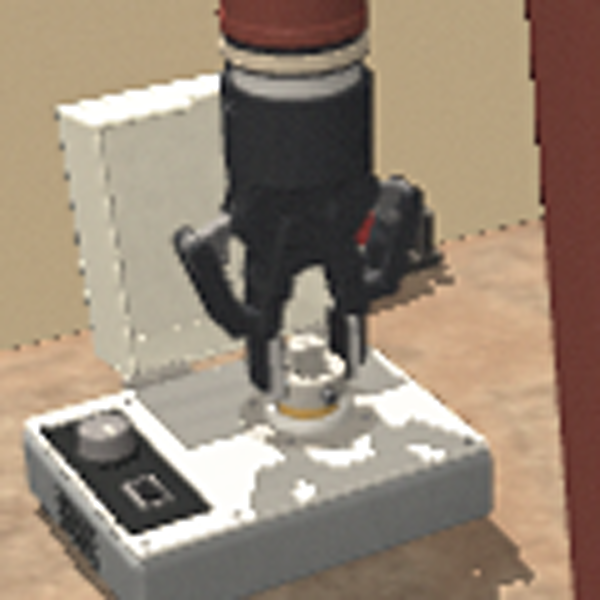

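The wrist view shows the collar seated, with the shaft top at (401,500) in the crop, the flat facing forward and the set-screw at (390,165) straight over it. The scene view shows the hood back and the bronze sleeve under the collar. I check that it is steady, then hand in.

```bash
python3 -m inch '0 0 0 0 0 0 1;0 0 0 0 0 0 1;0 0 0 0 0 0 1;0 0 0 0 0 0 1;0 0 0 0 0 0 1;0 0 0 0 0 0 1'; python3 go.py .6341 .016 .0673 92.0; python3 -c "
from plant import *
print(job_done())"
```

```text
time: 27.17
tool_pos: [0.6346, 0.0158, 0.0669]
tool_rot: [0.0, 0.695, 0.719, 0.0]
contact_force: [-2.6, -0.3, 5.2]
gripper_width: 0.431
t 27.17 pos [0.6346 0.0158 0.0669] yaw 92.0 tilt 0.06
F [-2.62 -0.26  5.24] w 0.4308 q [-0.09  0.22  1.71 -0.    1.2  -1.7 ]
shift [ 0.0002 -0.0005 -0.0004] rows 0.0 rot [0.0011 0.0001 0.    ] rows 0.0 shift_after_rot [ 0.0002 -0.0005 -0.0004]
the job is handed in; nothing more can be done
None
```

The job is done and handed in at 27.2 s of the 72 s allowed. The arm is still holding the collar, gripped and pressed down, with its set-screw facing the front.

- **Hood:** I pried it up with the blade in the slot and swung it back to about 1.74 rad, measured in the top view.
- **Screwdriver:** It is lying on the bench to the right of the drive, and the wrist view after release showed it out of the fingers.
- **Shaft:** The fingers felt the flat, which the camera put at about 77° to the right of the front. I turned the shaft until the wrist view showed the flat facing front, within about a degree.
- **Collar:** It slid over the shaft with no more than about 3 N sideways and no upward force until it met the sleeve.

Last checks before hand-in:

| Check | Reading |
|---|---|
| Sleeve pressed down | about 4 mm by height, 3–3.5 mm by force (about 6.5 N net) |
| Collar tilt | about 0.1° (gripper tilt) |
| Distance from shaft axis | within about 1 mm |
| Set-screw direction | to the front, within about 2° |
| Movement | steady over the last 0.5 s |

- **Gripper reading:** The opening read roughly 10% below the true widths throughout, so I used it only for comparison.
- **Drive angle:** The picture estimates of it differed by 1–2°, which is well inside the tolerance.
- **Tin, tape roll and brush:** I steered clear of all three and saw no sign of contact, but I did not measure their positions again at the end.

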